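# Feel for the top of the tile pile, set the next tile down and slide it home

## Task

Put the loose long hexagon tile on top of the pile of the same tiles in the rack: nobody has measured how high the pile is today, so feel for its top, let the tile bear on it before you let go (no dropping, no hard pressing), and let go with the tile lying a finger's breadth or so short of the rack's steel stop. Then slide the tile along the pile until its point is fully home in the angled stop, lying flat and square on the pile, and leave it there; do not disturb the other things on the shelf.

Things in the scene. Friction and masses are not known exactly. Their poses are not given: they have to be found in the camera images.
- tile: the loose terracotta tile to be laid: a long flat hexagon, 149 mm point to point along its x, 60 mm wide across its two parallel long sides (y), 16 mm thick; each end is a 120 degree point, the straight long sides run x -40 to +40 mm. It lies flat on the shelf (underside at z = 0). Origin at the centre of its underside, z up; either end may lead. About 0.27 kg, varies some 25 percent.
- rack: the fixed rack with the pile it carries: base board 200 x 110 x 8 mm, a pile of tiles on it and a steel stop at its far end. Origin on the shelf, where the centre of a tile fully home stands (board from x = -95 to +105 mm); +x points along the pile towards the stop, y across, z up. Nothing stands beside the pile or at its near (-x) end. The old tiles stand at most 35 N of pressing.
- pile_foot (a point): where the pile stands: rack x = -3 mm, y = 0, on the board's top, rack axes. The pile is of tiles just like the loose one, long axis along x, centred here. It is sunk in a well, so only about 2 to 5 tiles show: its top face is between 48 and 88 mm above the shelf, not measured. Pressed with over about 22 N it yields downwards.
- stop_corner (a point): inner corner of the steel stop, at its upper edge 120 mm above the shelf, rack x = +74.6 mm. The stop is two upright plates, 6 mm thick and 112 mm high, at 120 degrees, open towards the rack's -x, and fits the point of a tile. Rack axes.
- home (a point): the place of the laid tile seen from above: rack x = y = 0, on the base board 8 mm above the shelf, axes as the rack's. A tile fully home, its point in the stop, has its origin straight above this point and its long axis along this x axis; either end may lead.
- cracked: bystander: cracked regular hexagon terracotta tile, 110 mm across flats, 14 mm thick, flat on the shelf; origin centre of underside.
- bowl: bystander: stoneware mixing bowl, 140 mm across, 65 mm high; origin centre of underside.
- folder: bystander: bone folder, flat strip 154 x 24 x 5 mm along its x, lying on the shelf; origin centre of underside.
- scoop: bystander: blue enamel scoop, about 185 mm long along x (handle to its -x), 60 mm wide, 36 mm high; origin on the underside, 110 mm from the handle's end.
Not all that is in view belongs to the job. What is meant by the rack is not turquoise, and is the larger of those in its own colour.

How it is judged:
By the outcome, as a careful person would: the job done as asked, in the order asked, and still so for the second after the job is handed in, with the robot touching nothing.
It also fails if it takes over 64 s, if anything falls off the work surface, if the arm or the gripper's body presses on something with over 40 N, if the wrist force passes 120 N, or if a joint passes its speed limit or range.

## Robot

A 7-joint arm with a two-finger parallel gripper is mounted at the origin on the work surface. World frame = base frame: x ahead of the robot, y to its left, z up, the work surface at z = 0. Lengths are in m, angles in rad, forces in N, time in s.
With the tool pointing down it reaches from about 0.4 to 0.9 m from the base axis. Payload 5.5 kg.
Tool frame: the origin (TCP) lies midway between the tips of the shut fingers; the grasp point (between the pads) lies behind it (env.pinch_z is the z of the grasp point in the tool frame, in m); z points along the fingers, y is the line along which they close (so a half turn about z gives the same grasp; the last joint's range is limited). The gripper opens to 92 mm and grips with 3 to 60 N. Pads are 19 mm wide; open, the fingers measure 130 mm over their backs; the gripper's body (75 mm by 190 mm) begins 47 mm behind the grasp point.
Start: joints at [-0.883, 0.501, -0.427, 1.55, 0.221, 1.138, -0.21], TCP at [0.268, 0.592, 0.227] pointing down, gripper open.
Joint ranges: [-2.88, 2.88], [-0.31, 2.03], [-1.54, 1.56], [0.2, 2.42], [-1.41, 4.55], [0.19, 2.02], [-2.57, 2.57]. Speed limits (rad/s): [2.57, 2.57, 3.14, 3.14, 3.14, 3.14, 3.14].

## Interface

Orientations are given as a rotation vector (axis times angle).
In Python, from bench import env gives the robot as it stands. The module is installed in compiled form; this text tells all that it offers.
- The arm moves only by the tool step_arm, never from a script. Its argument "rows" is a list of rows, each a list of 7 numbers: the shift along the tool's x, y, z as a fraction of full scale, then the turn, a rotation vector about the tool's x, y, z as a fraction of full scale, then the opening, from -1 (shut) to 1 (fully open). In form: [[tx, ty, tz, rx, ry, rz, fingers], ...]. A call has 1 to 5 rows; each row shifts and turns the commanded pose from where the row before left it, along the tool's axes as they then stand; what a row does not reach is not made up. Full scale, the value 1, is 50 cm for a shift and 360 degrees for a turn. A row lasts 1/12 s, in which the tool goes at most 41.7 mm and 7.16 degrees, less where a joint would pass 70% of its speed; a pose out of reach is approached as far as the arm can. A call with a number of a shift or a turn outside -1 to 1 is refused whole. A call with a gripper value outside its range is refused whole. The fingers move at their own pace and stop on an object; "grip_force" is the grip in N (left out, the last holds). Time passes only in rows, so rows that do not move let the fingers close. It gives the time, the measured TCP pose, the force, the opening and the grip force at its end, in the units of the state.
- env.read_state(): the state, without advancing time (a new reading comes with each control period).
- env.grab_frame(name): name is "scene" or "top" or "wrist"; returns the picture (400x640x3 uint8, red, green, blue); there is no depth.
- env.camera_info(name): a dict with "mtx" (3x3 intrinsics, pixels), "extrinsics" (4x4, takes a point from camera to world coordinates). Camera axes: x right, y up, looking along -z (the intrinsics and any distortion apply to the point x, -y, -z); pixel columns grow to the right and rows downward; lengths in m; the calibration is good to about 2 mm. A picture is of the moment at which its call begins: read the wrist's pose just before it. camera_info takes no time and is no camera call; for the wrist camera it gives the pose at the moment of the call.
- env.sign_off(): hands the job in; it is judged then, once.
Trained networks look in the newest picture that a camera, given by its name, has taken for a name from the list of things; names that differ only in an ending like _2 or _b are one class to them, and where a whole thing is asked for, a point or a joint stands for the part that bears it (a point fixed in the world has none). Each returns a list of dicts, best first, with "confidence" (0 to 1); they miss things now and then, are a little off and sometimes report something else, mostly with a low value. They report only what shows in the picture. A call takes as long as a camera call. They do not tell look-alikes from the thing itself.
- env.masks_of(camera, label): "mask" (400x640 bool, what is visible of it) and "location" ([column, row] as shares, 0 to 1, of the picture: columns of its width, rows of its height, amid what is visible of it).
- env.pinpoint(camera, label): "location" ([column, row] as shares, 0 to 1, of the picture: columns of its width, rows of its height: a listed point, or the origin of a listed thing).
The state is a dict: "clock": time; "qpos": joint angles; "dq": joint speeds; "joint_efforts": joint torques, N m; "tool_pos": TCP position; "ee_rot": TCP orientation; "ft_force": force on the tool from outside, world axes, zero at the start; "moment": the same for the moment, N m; "finger_gap": finger opening in m; "grasp_force": force on a finger pad.
Only numpy, scipy, OpenCV 4.12 (cv2) and the standard library are available. Lean on these libraries where they do the work, as an engineer would, in place of code of your own. Each camera call takes 0.05 s, during which the arm holds its last target. There are 200 camera calls.

## Working session

There is one attempt and no reset: what is moved stays moved. The work goes in short steps, Python scripts to look and compute and a tool call to move; the robot and the scene stay as the last step left them, time stands still between calls to the robot, and variables do not carry over. Pictures are saved under pics/ and viewed, at most 10 in all, crops included, and the job is handed in when it is done.

Besides the shell and the picture viewer there is one more tool, called after "Emit:" as a command line: name --pt "numbers of a row" for each row, then --argument value for the rest. step_arm: Moves the arm, as the interface text tells. Shift numbers are shares of 50 cm and turn numbers shares of 360 degrees, none past 1 either way. Its arguments: {"type":"object","properties":{"rows":{"type":"array","items":{"type":"array","items":{"type":"number","minimum":-1,"maximum":1}}},"grip_force":{"type":"number"}},"required":["rows"]}

```bash
mkdir -p pics; cat > h.py <<'E'
import numpy as np, cv2
from bench import env
from scipy.spatial.transform import Rotation as R
def ray(cam,px):
    i=env.camera_info(cam); K=np.array(i["mtx"]); E=np.array(i["extrinsics"])
    d=np.linalg.inv(K)@np.array([px[0],px[1],1.]); d=np.array([d[0],-d[1],-d[2]])
    return E[:3,3],E[:3,:3]@d
def at(cam,px,z):
    o,d=ray(cam,px); return o+d*(z-o[2])/d[2]
def proj(cam,p):
    i=env.camera_info(cam); K=np.array(i["mtx"]); E=np.array(i["extrinsics"])
    c=E[:3,:3].T@(np.array(p)-E[:3,3]); c=np.array([c[0],-c[1],-c[2]]); q=K@c; return q[:2]/q[2]
def snap(cam,name=None):
    f=env.grab_frame(cam)
    if name: cv2.imwrite(f"pics/{name}.png",f[:,:,::-1])
    return f
def px(l): return np.array(l)*[640,400]
E
python3 - <<'E'
from h import *
s=env.read_state(); print({k:np.round(v,3) for k,v in s.items()}, env.pinch_z)
for c in ["top","scene"]:
    snap(c,c+"1"); i=env.camera_info(c); print(c,i.keys(),np.round(i["extrinsics"],3).tolist())
    for l in ["tile","rack","stop_corner","home","pile_foot","cracked","bowl","folder","scoop"]:
        r=env.pinpoint(c,l); print(l,[(round(d["confidence"],2),px(d["location"]).round(1).tolist(),at(c,px(d["location"]),0).round(3).tolist()) for d in r[:4]])
E
```

```text
{'clock': np.float64(0.0), 'qpos': array([-0.883,  0.502, -0.427,  1.551,  0.221,  1.138, -0.21 ]), 'dq': array([-0.001,  0.001,  0.002,  0.002,  0.   , -0.001,  0.001]), 'joint_efforts': array([ 2.0000e-03, -5.6659e+01, -5.8150e+00, -2.7910e+01, -6.9000e-02,
        3.1000e-02,  0.0000e+00]), 'tool_pos': array([0.268, 0.592, 0.226]), 'ee_rot': array([-6.620e-01, -3.071e+00,  3.000e-03]), 'ft_force': array([ 0.198, -0.647,  0.504]), 'moment': array([-0.005,  0.003, -0.034]), 'grasp_force': np.float64(0.0), 'finger_gap': np.float64(0.092)} -0.0188
top dict_keys(['mtx', 'extrinsics']) [[0.018, 0.994, -0.105, 0.388], [-1.0, 0.019, 0.009, -0.063], [0.011, 0.105, 0.994, 1.353], [0.0, 0.0, 0.0, 1.0]]
tile [(0.8, [251.7, 191.9], [0.552, 0.149, 0.0])]
rack [(0.65, [366.8, 286.8], [0.259, -0.223, 0.0]), (0.6, [413.3, 185.7], [0.583, -0.371, 0.0]), (0.59, [356.4, 184.5], [0.583, -0.187, 0.0]), (0.31, [357.2, 154.0], [0.683, -0.188, 0.0])]
stop_corner [(0.82, [356.6, 152.6], [0.688, -0.187, 0.0]), (0.65, [423.4, 167.6], [0.643, -0.404, 0.0]), (0.61, [371.3, 266.6], [0.322, -0.237, 0.0])]
home [
[... 845 characters left out ...]
0.86, [285.8, 164.8], [0.24, -0.237, 0.0])]
stop_corner [(0.88, [192.0, 212.5], [0.544, -0.437, -0.0]), (0.83, [279.0, 148.7], [0.145, -0.291, 0.0]), (0.66, [254.5, 219.4], [0.533, -0.245, -0.0])]
home [(0.64, [289.0, 166.8], [0.25, -0.223, 0.0]), (0.63, [207.0, 221.7], [0.573, -0.376, 0.0]), (0.61, [266.1, 231.2], [0.575, -0.196, 0.0])]
pile_foot [(0.87, [268.9, 233.2], [0.581, -0.186, 0.0]), (0.59, [288.8, 165.1], [0.24, -0.226, 0.0]), (0.57, [209.7, 224.2], [0.581, -0.364, 0.0])]
cracked [(0.72, [240.6, 283.7], [0.77, -0.197, -0.0])]
bowl [(0.86, [303.7, 297.9], [0.779, -0.034, 0.0])]
folder [(0.66, [334.2, 233.0], [0.541, -0.008, 0.0])]
scoop [(0.59, [411.6, 310.1], [0.759, 0.218, 0.0])]
```

```bash
python3 - <<'E'
import cv2
a=cv2.imread("pics/top1.png")[90:310,200:460]; cv2.imwrite("pics/topc.png",cv2.resize(a,None,fx=3,fy=2.7,interpolation=cv2.INTER_CUBIC)[:600,:800])
a=cv2.imread("pics/scene1.png")[120:320,170:440]; cv2.imwrite("pics/scenec.png",cv2.resize(a,None,fx=2.95,fy=2.95,interpolation=cv2.INTER_CUBIC))
E
```

```text
(no output)
```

View pics/topc.png

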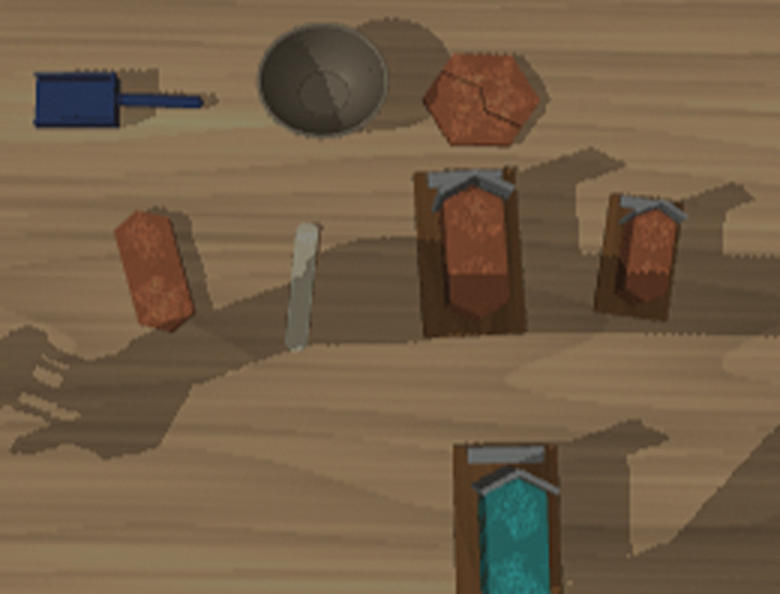

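View pics/scenec.png

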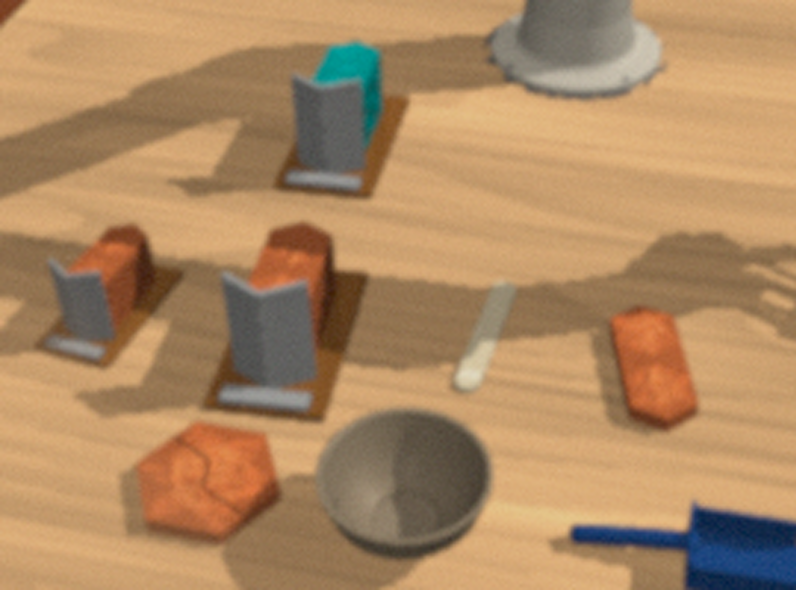

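```bash
cat >> h.py <<'E'
def rect(cam,mask,z):
    c=max(cv2.findContours(mask.astype(np.uint8),0,1)[0],key=cv2.contourArea)[:,0,:].astype(float)
    P=np.array([at(cam,p,z)[:2] for p in c]); 
    b=cv2.boxPoints(cv2.minAreaRect((P*1000).astype(np.float32)))
    e1,e2=b[1]-b[0],b[2]-b[1]; L=e1 if np.hypot(*e1)>np.hypot(*e2) else e2
    m=cv2.moments((P*1000).astype(np.float32))
    return b.mean(0).round(1),(m['m10']/m['m00'],m['m01']/m['m00']),np.hypot(*e1).round(1),np.hypot(*e2).round(1),np.degrees(np.arctan(L[1]/L[0])).round(2)
E
python3 - <<'E'
from h import *
for c in ["top","scene"]:
    snap(c)
    for d in env.masks_of(c,"tile")[:2]: print(c,"tile",d["confidence"],rect(c,d["mask"],.012))
    for d in env.masks_of(c,"folder")[:1]: print(c,"folder",d["confidence"],rect(c,d["mask"],.005))
    for l in ["rack","stop_corner"]:
        for d in env.masks_of(c,l): print(c,l,round(d["confidence"],2),px(d["location"]).round(1),d["mask"].sum(),rect(c,d["mask"],.008))
for q in [(338.3,153.7),(372.3,151.9),(375.7,212.2),(341.7,215.2)]: print(at("top",q,.008).round(4))
print(at("top",(356.6,152.6),.12).round(4),at("scene",(254.5,219.4),.12).round(4))
print(at("top",(354,181.3),.008).round(4),at("scene",(266.1,231.2),.008).round(4))
E
```

```text
top tile 0.7 (array([560.3, 149.8], dtype=float32), (559.400922099763, 149.6604044876755), np.float32(62.4), np.float32(139.9), np.float32(15.75))
top rack 0.93 [356.7 184.1] 2141 (array([ 587.7, -184.1], dtype=float32), (587.7744575091132, -184.90869723004633), np.float32(111.8), np.float32(205.6), np.float32(4.18))
top rack 0.61 [414.1 183.6] 1083 (array([ 585.9, -368.3], dtype=float32), (586.6203272244712, -365.9838300451193), np.float32(144.5), np.float32(83.7), np.float32(-7.49))
top rack 0.61 [366.3 285.6] 2255 (array([ 262.8, -227.3], dtype=float32), (263.0180544491628, -226.84281495410423), np.float32(109.5), np.float32(199.4), np.float32(2.21))
top stop_corner 0.75 [356.  181.9] 2113 (array([ 587.9, -185. ], dtype=float32), (587.8899742933207, -185.026046316215), np.float32(110.1), np.float32(199.9), np.float32(4.13))
top stop_corner 0.65 [412.2 185.7] 1084 (array([ 585.6, -366.6], dtype=float32), (585.9614538258164, -366.13726258873754), np.float32(142.8), np.float32(80.8), np.float32(-7.76))
top stop_corner 0.62 [367.8 280.9] 2289 (array([ 262.8, -226.3], dtype=float32), (
[... 825 characters left out ...]
 211.9, -239. ], dtype=float32), (222.90636087279725, -240.3727268537557), np.float32(142.0), np.float32(322.3), np.float32(13.01))
scene stop_corner 0.87 [205.2 221.7] 1404 (array([ 566.5, -386.7], dtype=float32), (571.1088749704555, -376.878727191523), np.float32(191.6), np.float32(139.0), np.float32(-8.05))
scene stop_corner 0.59 [266.8 232.6] 2536 (array([ 557.7, -202.5], dtype=float32), (567.4765327848178, -192.51336641428128), np.float32(146.6), np.float32(276.6), np.float32(3.44))
[ 0.6812 -0.1266  0.008 ]
[ 0.6894 -0.2366  0.008 ]
[ 0.4941 -0.2485  0.008 ]
[ 0.4824 -0.1402  0.008 ]
[ 0.6613 -0.1755  0.12  ] [ 0.6627 -0.1865  0.12  ]
[ 0.5922 -0.1783  0.008 ] [ 0.5828 -0.1927  0.008 ]
```

```bash
cat >> h.py <<'E'
def yaw(s=None):
    s=s or env.read_state(); m=R.from_rotvec(s["ee_rot"]).as_matrix(); return np.degrees(np.arctan2(m[1,0],m[0,0]))
def plan(x,y,z,yw,step=40.,fing=1,turn=7.):
    s=env.read_state(); p=np.array(s["tool_pos"]); R0=R.from_rotvec(s["ee_rot"])
    T=np.array([x,y,z]); y0=yaw(s); dy=(yw-y0+180)%360-180
    R1=R.from_euler('z',yw,degrees=True)*R.from_rotvec([np.pi,0,0])
    rel=(R0.inv()*R1).as_rotvec(); n=max(1,int(np.ceil(max(np.linalg.norm(T-p)*1000/step,np.degrees(np.linalg.norm(rel))/turn))))
    print("t",s["clock"].round(2),"from",p.round(4),y0.round(2),"n",n); cur=R0; out=[]
    for k in range(n):
        d=cur.inv().apply((T-p)/n)/.5; r=rel/n/(2*np.pi)
        out.append([round(float(v),4) for v in [*d,*r]]+[fing]); cur=cur*R.from_rotvec(rel/n)
    for i in range(0,n,5): print(out[i:i+5])
E
python3 -c "
from h import *
plan(.53,.15,.227,195.7)"
```

```text
Traceback (most recent call last):
  File "h.py", line 32, in plan
    print("t",s["clock"].round(2),"from",p.round(4),y0.round(2),"n",n); cur=R0; out=[]
              ^^^^^^^^^^^^^^^^
AttributeError: 'float' object has no attribute 'round'
```

```bash
sed -i 's/s\["clock"\].round(2)/round(s["clock"],2)/' h.py; python3 -c "
from h import *
plan(.56,.15,.227,195.7)"
```

```text
t 1.5 from [0.2679 0.5923 0.2267] 155.66 n 14
[[-0.0641, -0.0404, -0.0, 0.0, -0.0, -0.0079, 1], [-0.062, -0.0435, -0.0, 0.0, -0.0, -0.0079, 1], [-0.0597, -0.0466, -0.0, 0.0, -0.0, -0.0079, 1], [-0.0573, -0.0495, -0.0, 0.0, -0.0, -0.0079, 1], [-0.0548, -0.0523, -0.0, 0.0, -0.0, -0.0079, 1]]
[[-0.0521, -0.0549, -0.0, 0.0, -0.0, -0.0079, 1], [-0.0493, -0.0575, -0.0, 0.0, -0.0, -0.0079, 1], [-0.0464, -0.0599, -0.0, 0.0, -0.0, -0.0079, 1], [-0.0433, -0.0621, -0.0, 0.0, -0.0, -0.0079, 1], [-0.0402, -0.0642, -0.0, 0.0, -0.0, -0.0079, 1]]
[[-0.0369, -0.0661, -0.0, 0.0, -0.0, -0.0079, 1], [-0.0336, -0.0679, -0.0, 0.0, -0.0, -0.0079, 1], [-0.0302, -0.0695, -0.0, 0.0, -0.0, -0.0079, 1], [-0.0266, -0.0709, -0.0, 0.0, -0.0, -0.0079, 1]]
```

Emit:
step_arm --pt "-0.064 -0.04 0 0 0 -0.008 1" --pt "-0.062 -0.0435 0 0 0 -0.008 1" --pt "-0.06 -0.0465 0 0 0 -0.008 1" --pt "-0.057 -0.0495 0 0 0 -0.008 1" --pt "-0.055 -0.052 0 0 0 -0.008 1"

```text
clock: 1.92
tool_pos: [0.3732, 0.4332, 0.2268]
ee_rot: [0.268, 3.13, 0.0]
ft_force: [0.3, 0.0, 0.1]
finger_gap: 0.0916
grasp_force: 0.0
```

Emit:
step_arm --pt "-0.052 -0.055 0 0 0 -0.008 1" --pt "-0.0495 -0.0575 0 0 0 -0.008 1" --pt "-0.0465 -0.06 0 0 0 -0.008 1" --pt "-0.0435 -0.062 0 0 0 -0.008 1" --pt "-0.04 -0.064 0 0 0 -0.008 1"

```text
clock: 2.33
tool_pos: [0.4782, 0.2753, 0.227]
ee_rot: [-0.126, 3.138, 0.0]
ft_force: [0.3, 0.2, 0.3]
finger_gap: 0.0916
grasp_force: 0.0
```

Emit:
step_arm --pt "-0.037 -0.066 0 0 0 -0.008 1" --pt "-0.0335 -0.068 0 0 0 -0.008 1" --pt "-0.03 -0.0695 0 0 0 -0.008 1" --pt "-0.0265 -0.071 0 0 0 -0.008 1" --pt "0 0 0 0 0 0 1"

```text
clock: 2.75
tool_pos: [0.5659, 0.1407, 0.2265]
ee_rot: [-0.422, 3.111, -0.008]
ft_force: [-0.2, -2.5, -0.8]
finger_gap: 0.0918
grasp_force: 0.0
```

```bash
python3 - <<'E'
from h import *
s=env.read_state(); print(s["tool_pos"],yaw(),s["clock"],s["qpos"].round(2) if hasattr(s["qpos"],'round') else s["qpos"])
snap("wrist","w1")
for d in env.masks_of("wrist","tile")[:2]: print("tile",d["confidence"],d["mask"].sum(),rect("wrist",d["mask"],.016))
print([(d["confidence"],at("wrist",px(d["location"]),0)) for d in env.pinpoint("wrist","tile")])
print(proj("wrist",s["tool_pos"]))
E
```

```text
[0.56591329 0.14066421 0.22645844] -164.56724224512223 2.75 [ 0.01  0.37 -0.38  1.73  0.16  1.07  1.41]
tile 0.87 4588 (array([554.4, 159.3], dtype=float32), (554.424140102193, 159.30230154396432), np.float32(60.6), np.float32(145.3), np.float32(15.89))
[(0.57, array([0.55388143, 0.16024078, 0.        ]))]
[302.86545098 242.06534991]
```

View pics/w1.png

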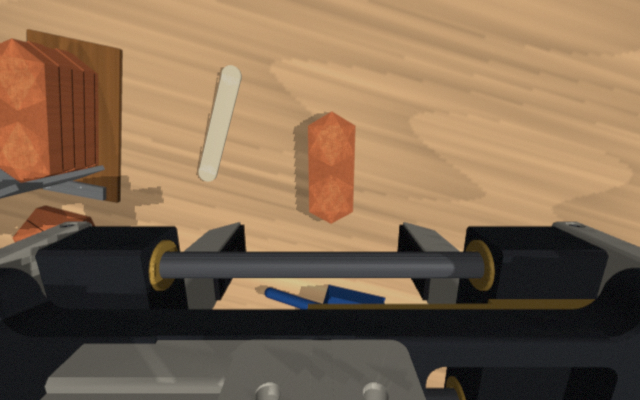

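```bash
python3 - <<'E'
from h import *
s=env.read_state(); print(s["tool_pos"],yaw(),s["clock"])
snap("wrist")
for d in env.masks_of("wrist","tile")[:2]: print("tile",d["confidence"],d["mask"].sum(),rect("wrist",d["mask"],.016))
print([(d["confidence"],at("wrist",px(d["location"]),0)) for d in env.pinpoint("wrist","tile")])
plan(.5592,.1502,.05,195.9)
plan(.5592,.1502,.003,195.9)
E
```

```text
[0.56114892 0.15055196 0.22657548] -164.1255402839422 2.9
tile 0.87 4601 (array([558.5, 153.1], dtype=float32), (558.350823333629, 152.8456510823111), np.float32(61.0), np.float32(146.0), np.float32(15.62))
[(0.59, array([0.55974738, 0.15340327, 0.        ]))]
t 3.05 from [0.5603 0.1527 0.2268] -163.87 n 5
[[0.0007, -0.0009, 0.0707, 0.0, 0.0, 0.0001, 1], [0.0007, -0.0009, 0.0707, 0.0, 0.0, 0.0001, 1], [0.0007, -0.0009, 0.0707, 0.0, 0.0, 0.0001, 1], [0.0007, -0.0009, 0.0707, 0.0, 0.0, 0.0001, 1], [0.0007, -0.0009, 0.0707, 0.0, 0.0, 0.0001, 1]]
t 3.05 from [0.5603 0.1527 0.2268] -163.87 n 6
[[0.0006, -0.0008, 0.0746, 0.0, 0.0, 0.0001, 1], [0.0006, -0.0008, 0.0746, 0.0, 0.0, 0.0001, 1], [0.0006, -0.0007, 0.0746, 0.0, 0.0, 0.0001, 1], [0.0006, -0.0007, 0.0746, 0.0, 0.0, 0.0001, 1], [0.0006, -0.0007, 0.0746, 0.0, 0.0, 0.0001, 1]]
[[0.0006, -0.0007, 0.0746, 0.0, 0.0, 0.0001, 1]]
```

Emit:
step_arm --pt "0.0006 0 0.08 0 0 0 1" --pt "0.0006 0 0.08 0 0 0 1" --pt "0.0006 0 0.08 0 0 0 1" --pt "0.0006 0 0.08 0 0 0 1" --pt "0.0006 0 0.07 0 0 0 1"

```text
clock: 3.47
tool_pos: [0.5584, 0.1519, 0.0298]
ee_rot: [0.441, -3.11, -0.001]
ft_force: [1.1, -0.9, -0.2]
finger_gap: 0.0919
grasp_force: 0.0
```

Emit:
step_arm --pt "0 0 0.014 0 0 0 1" --pt "0 0 0.014 0 0 0 1" --pt "0 0 0.014 0 0 0 1" --pt "0 0 0.008 0 0 0 1" --pt "0 0 0.005 0 0 0 1"

```text
clock: 3.88
tool_pos: [0.5612, 0.1511, 0.0057]
ee_rot: [-0.437, 3.108, 0.001]
ft_force: [0.3, 0.8, 0.6]
finger_gap: 0.0918
grasp_force: 0.0
```

Emit:
step_arm --pt "0 0 0 0 0 0 1" --pt "0 0 0 0 0 0 1"

```text
clock: 4.05
tool_pos: [0.5607, 0.1506, 0.0054]
ee_rot: [-0.436, 3.109, 0.0]
ft_force: [-0.2, -0.6, 0.1]
finger_gap: 0.0917
grasp_force: 0.0
```

Emit:
step_arm --pt "0.003 0 0.0045 0 0 0 1" --pt "0 0 0 0 0 0 -1" --pt "0 0 0 0 0 0 -1" --pt "0 0 0 0 0 0 -1" --pt "0 0 0 0 0 0 -1" --grip_force 25

```text
clock: 4.47
tool_pos: [0.5583, 0.15, 0.0021]
ee_rot: [-0.437, 3.111, 0.0]
ft_force: [0.5, -0.2, 0.1]
finger_gap: 0.0698
grasp_force: 0.0
```

Emit:
step_arm --pt "0 0 0 0 0 0 -1" --pt "0 0 0 0 0 0 -1" --pt "0 0 0 0 0 0 -1" --pt "0 0 0 0 0 0 -1"

```text
clock: 4.8
tool_pos: [0.5583, 0.15, 0.002]
ee_rot: [-0.437, 3.111, -0.0]
ft_force: [-0.4, -0.7, 1.1]
finger_gap: 0.0597
grasp_force: 25.0
```

Emit:
step_arm --pt "0 0 -0.02 0 0 0 -1" --pt "0 0 -0.075 0 0 0 -1" --pt "0 0 -0.08 0 0 0 -1" --pt "0 0 -0.08 0 0 0 -1" --pt "0 0 -0.075 0 0 0 -1"

```text
clock: 5.22
tool_pos: [0.5575, 0.15, 0.1691]
ee_rot: [0.437, -3.11, -0.0]
ft_force: [1.3, 0.3, -2.7]
finger_gap: 0.0598
grasp_force: 25.0
```

```bash
python3 - <<'E'
from h import *
s=env.read_state(); print(s["finger_gap"],s["ft_force"])
plan(.52,-.188,.175,184.1,fing=-1)
E
```

```text
0.05977126373765983 [ 1.28849955  0.25954307 -2.67081566]
t 5.22 from [0.5575 0.15   0.1691] -164.0 n 9
[[0.0287, -0.0699, -0.0013, 0.0, -0.0, 0.0037, -1], [0.0271, -0.0705, -0.0013, 0.0, -0.0, 0.0037, -1], [0.0255, -0.0712, -0.0013, 0.0, -0.0, 0.0037, -1], [0.0238, -0.0717, -0.0013, 0.0, -0.0, 0.0037, -1], [0.0222, -0.0723, -0.0013, 0.0, -0.0, 0.0037, -1]]
[[0.0205, -0.0727, -0.0013, 0.0, -0.0, 0.0037, -1], [0.0188, -0.0732, -0.0013, 0.0, -0.0, 0.0037, -1], [0.0171, -0.0736, -0.0013, 0.0, -0.0, 0.0037, -1], [0.0154, -0.074, -0.0013, 0.0, -0.0, 0.0037, -1]]
```

Emit:
step_arm --pt "0.0287 -0.07 -0.0013 0 0 0.0037 -1" --pt "0.0271 -0.0705 -0.0013 0 0 0.0037 -1" --pt "0.0255 -0.071 -0.0013 0 0 0.0037 -1" --pt "0.0238 -0.0717 -0.0013 0 0 0.0037 -1" --pt "0.0222 -0.0723 -0.0013 0 0 0.0037 -1"

```text
clock: 5.63
tool_pos: [0.5362, -0.0393, 0.1707]
ee_rot: [0.254, -3.131, 0.0]
ft_force: [1.2, 0.6, -3.4]
finger_gap: 0.0593
grasp_force: 25.0
```

Emit:
step_arm --pt "0.0205 -0.0727 -0.0013 0 0 0.0037 -1" --pt "0.0188 -0.0732 -0.0013 0 0 0.0037 -1" --pt "0.0171 -0.0736 -0.0013 0 0 0.0037 -1" --pt "0.0154 -0.074 -0.0013 0 0 0.0037 -1" --pt "0 0 0 0 0 0 -1"

```text
clock: 6.05
tool_pos: [0.5175, -0.1986, 0.1731]
ee_rot: [0.089, -3.139, 0.009]
ft_force: [-0.4, -1.0, -2.3]
finger_gap: 0.0596
grasp_force: 25.0
```

Emit:
step_arm --pt "0 0 0 0 0 0 -1" --pt "0 0 0 0 0 0 -1" --pt "0 0 0 0 0 0 -1"

```text
clock: 6.3
tool_pos: [0.5204, -0.186, 0.1728]
ee_rot: [0.113, -3.139, -0.002]
ft_force: [-0.4, 0.9, -2.4]
finger_gap: 0.0597
grasp_force: 25.0
```

```bash
python3 - <<'E'
from h import *
s=env.read_state(); p=s["tool_pos"]; print(p,yaw(s),s["clock"],s["ft_force"])
np.savez("w2cam.npz",E=env.camera_info("wrist")["extrinsics"],K=env.camera_info("wrist")["mtx"])
snap("wrist","w2")
for l in ["tile","rack"]:
  for d in env.masks_of("wrist",l)[:4]: print(l,round(d["confidence"],2),px(d["location"]).round(),d["mask"].sum(),rect("wrist",d["mask"],p[2]+.014 if l=="tile" else .008))
for l in ["tile","rack","stop_corner","home","pile_foot"]:
  print(l,[(round(d["confidence"],2),px(d["location"]).round(),at("wrist",px(d["location"]),.12 if l=="stop_corner" else .008).round(3)) for d in env.pinpoint("wrist",l)])
print(env.read_state()["tool_pos"],yaw())
E
```

```text
[ 0.52043614 -0.18597539  0.17284164] -175.8694025442181 6.3 [-0.39891393  0.88530075 -2.40145513]
tile 0.72 [321. 202.] 16555 (array([ 484.2, -187.8], dtype=float32), (488.14724358818887, -187.7134055569845), np.float32(60.1), np.float32(73.0), np.float32(4.21))
rack 0.92 [297.  13.] 3076 (array([ 353.6, -224.4], dtype=float32), (352.2844646931074, -222.92580582019298), np.float32(109.5), np.float32(26.6), np.float32(-85.82))
tile [(0.96, array([321., 241.]), array([ 0.597, -0.181,  0.008]))]
rack [(0.75, array([171., 220.]), array([ 0.582, -0.363,  0.008]))]
stop_corner []
home [(0.89, array([169., 221.]), array([ 0.583, -0.366,  0.008]))]
pile_foot [(0.7, array([167., 218.]), array([ 0.579, -0.369,  0.008])), (0.67, array([463., 207.]), array([ 0.541, -0.017,  0.008]))]
[ 0.52045179 -0.18747559  0.17280771] -175.96112999363572
```

View pics/w2.png

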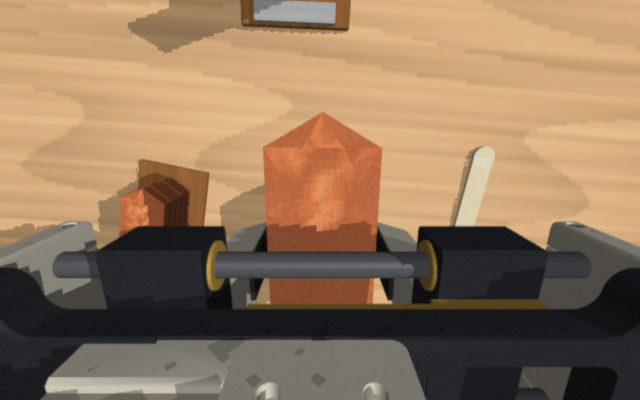

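```bash
python3 - <<'E'
from h import *
plan(.78,-.175,.21,184.1,fing=-1)
E
```

```text
t 6.7 from [ 0.5205 -0.1875  0.1728] -175.96 n 7
[[-0.0742, -0.0017, -0.0106, 0.0, -0.0, -0.0, -1], [-0.0742, -0.0017, -0.0106, 0.0, -0.0, -0.0, -1], [-0.0742, -0.0017, -0.0106, 0.0, -0.0, -0.0, -1], [-0.0742, -0.0017, -0.0106, 0.0, -0.0, -0.0, -1], [-0.0742, -0.0017, -0.0106, 0.0, -0.0, -0.0, -1]]
[[-0.0742, -0.0017, -0.0106, 0.0, -0.0, -0.0, -1], [-0.0742, -0.0017, -0.0106, 0.0, -0.0, -0.0, -1]]
```

Emit:
step_arm --pt "-0.074 -0.0017 -0.0106 0 0 0 -1" --pt "-0.074 -0.0017 -0.0106 0 0 0 -1" --pt "-0.074 -0.0017 -0.0106 0 0 0 -1" --pt "-0.074 -0.0017 -0.0106 0 0 0 -1" --pt "-0.074 -0.0017 -0.0106 0 0 0 -1"

```text
clock: 7.12
tool_pos: [0.7066, -0.1792, 0.1994]
ee_rot: [0.109, -3.139, 0.0]
ft_force: [0.9, -0.5, -2.6]
finger_gap: 0.0601
grasp_force: 25.0
```

Emit:
step_arm --pt "-0.074 -0.0017 -0.0106 0 0 0 -1" --pt "-0.074 -0.0017 -0.0106 0 0 0 -1" --pt "0 0 0 0 0 0 -1" --pt "0 0 0 0 0 0 -1" --pt "0 0 0 0 0 0 -1"

```text
clock: 7.53
tool_pos: [0.7784, -0.1755, 0.2082]
ee_rot: [0.11, -3.137, -0.001]
ft_force: [0.2, 0.0, -2.4]
finger_gap: 0.0597
grasp_force: 25.0
```

```bash
python3 - <<'E'
from h import *
s=env.read_state(); p=s["tool_pos"]; print(p,yaw(s),s["clock"],s["ft_force"])
snap("wrist","w3")
for l in ["tile","rack"]:
  for d in env.masks_of("wrist",l)[:4]: print(l,round(d["confidence"],2),px(d["location"]).round(),d["mask"].sum(),rect("wrist",d["mask"],p[2]+.014 if l=="tile" else .008))
for l in ["stop_corner","home","pile_foot"]:
  print(l,[(round(d["confidence"],2),px(d["location"]).round(),at("wrist",px(d["location"]),.12 if l=="stop_corner" else .008).round(4)) for d in env.pinpoint("wrist",l)])
s=env.read_state(); print(s["tool_pos"],yaw())
E
```

```text
[ 0.77835859 -0.17547841  0.20818318] -175.97724585999902 7.5333 [ 0.1624421   0.04613139 -2.39894505]
tile 0.94 [322. 200.] 16896 (array([ 742.6, -178.2], dtype=float32), (745.9169771649114, -178.07310877419175), np.float32(61.3), np.float32(75.1), np.float32(3.65))
rack 0.92 [324.  52.] 9667 (array([ 635.2, -181.5], dtype=float32), (635.0420051172231, -182.41296800638975), np.float32(111.7), np.float32(106.2), np.float32(-86.05))
rack 0.59 [155.  25.] 5346 (array([ 631.2, -389.6], dtype=float32), (624.2735399511762, -377.30146600490633), np.float32(131.8), np.float32(69.5), np.float32(-86.05))
rack 0.26 [614. 185.] 2586 (array([755.9, 181.6], dtype=float32), (766.2453456582588, 193.5333430139648), np.float32(64.9), np.float32(148.6), np.float32(76.44))
stop_corner [(0.84, array([109.,  20.]), array([ 0.6466, -0.3505,  0.12  ])), (0.59, array([326.,  49.]), array([ 0.6554, -0.1811,  0.12  ]))]
home []
pile_foot []
[ 0.77856559 -0.17639915  0.21096569] -176.0428914352513
```

View pics/w3.png

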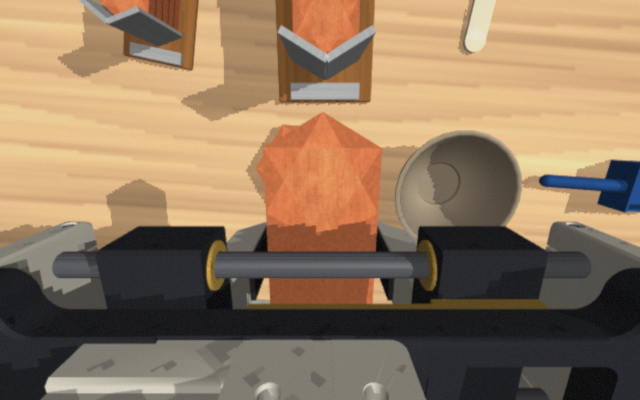

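```bash
python3 - <<'E'
from h import *
print("corner",[at("wrist",q,.12).round(4) for q in [(326,49),(326,54)]])
for q in [(279,102),(371,102),(280,0),(372,0)]: print(at("wrist",q,.008).round(4))
z=env.read_state()["tool_pos"][2]
print("tip",at("wrist",(322,113),z+.014),[at("wrist",q,z+.014) for q in [(264,150),(381,149)]])
print(env.read_state()["tool_pos"],yaw())
f=cv2.imread("pics/w3.png")[0:130,250:400]; cv2.imwrite("pics/w3c.png",cv2.resize(f,None,fx=4.5,fy=4.5,interpolation=cv2.INTER_CUBIC))
E
```

```text
corner [array([ 0.6558, -0.1811,  0.12  ]), array([ 0.6594, -0.1809,  0.12  ])]
[ 0.694  -0.2335  0.008 ]
[ 0.6863 -0.1229  0.008 ]
[ 0.5864 -0.2357  0.008 ]
[ 0.5794 -0.1341  0.008 ]
tip [ 0.70619724 -0.18083728  0.22496569] [array([ 0.72597505, -0.20855797,  0.22496569]), array([ 0.72140088, -0.1502019 ,  0.22496569])]
[ 0.77856559 -0.17639915  0.21096569] -176.0428914352513
```

View pics/w3c.png

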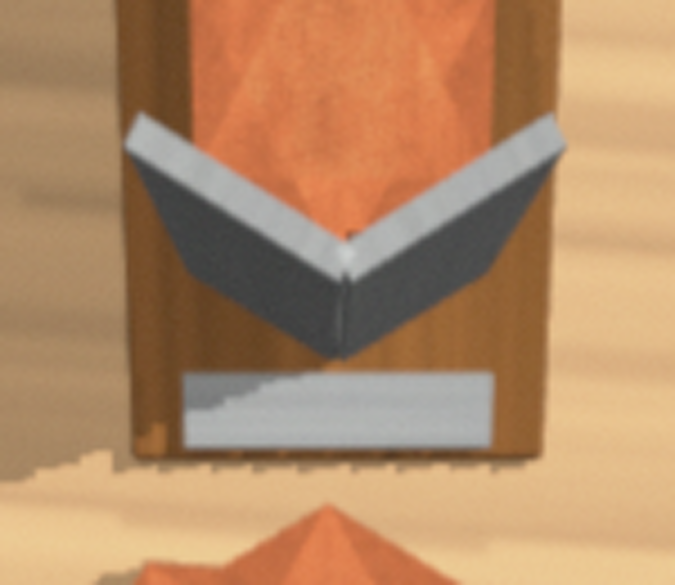

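```bash
python3 - <<'E'
from h import *
for z in np.arange(.048,.09,.008):
    a,b=at("wrist",(250+191.5/4.5,5),z),at("wrist",(250+495.5/4.5,5),z); print(z.round(3),np.linalg.norm(a-b).round(4))
# same check at stop top: inner span board ends 112? 
a,b=at("wrist",(250+119/4.5,5),.008),at("wrist",(250+559/4.5,5),.008); print("board",np.linalg.norm(a-b))
plan(.5675,-.1865,.21,184.0,fing=-1)
E
```

```text
0.048 0.0667
0.056 0.065
0.064 0.0634
0.072 0.0617
0.08 0.06
0.088 0.0584
board 0.1086215221677916
t 7.83 from [ 0.7786 -0.1764  0.211 ] -176.04 n 6
[[0.0704, 0.0015, 0.0003, -0.0, 0.0, -0.0, -1], [0.0704, 0.0015, 0.0003, -0.0, 0.0, -0.0, -1], [0.0704, 0.0015, 0.0003, -0.0, 0.0, -0.0, -1], [0.0704, 0.0015, 0.0003, -0.0, 0.0, -0.0, -1], [0.0704, 0.0015, 0.0003, -0.0, 0.0, -0.0, -1]]
[[0.0704, 0.0015, 0.0003, -0.0, 0.0, -0.0, -1]]
```

Emit:
step_arm --pt "0.0704 0.0015 0 0 0 0 -1" --pt "0.0704 0.0015 0 0 0 0 -1" --pt "0.0704 0.0015 0 0 0 0 -1" --pt "0.0704 0.0015 0 0 0 0 -1" --pt "0.0704 0.0015 0 0 0 0 -1"

```text
clock: 8.25
tool_pos: [0.6012, -0.1846, 0.2105]
ee_rot: [-0.109, 3.139, -0.001]
ft_force: [0.6, 0.3, -1.9]
finger_gap: 0.06
grasp_force: 25.0
```

Emit:
step_arm --pt "0.0704 0.0015 0 0 0 0 -1" --pt "0 0 0 0 0 0 -1" --pt "0 0 0.05 0 0 0 -1" --pt "0 0 0.05 0 0 0 -1" --pt "0 0 0.05 0 0 0 -1"

```text
clock: 8.67
tool_pos: [0.5687, -0.1867, 0.136]
ee_rot: [-0.108, 3.136, -0.003]
ft_force: [0.6, 0.1, -3.6]
finger_gap: 0.06
grasp_force: 25.0
```

Emit:
step_arm --pt "0 0 0 0 0 0 -1" --pt "0 0 0 0 0 0 -1" --pt "0 0 0 0 0 0 -1" --pt "0 0 0 0 0 0 -1"

```text
clock: 9.0
tool_pos: [0.5698, -0.1864, 0.1371]
ee_rot: [-0.109, 3.136, -0.002]
ft_force: [-0.3, 0.3, -2.6]
finger_gap: 0.0598
grasp_force: 25.0
```

```bash
python3 - <<'E'
from h import *
s=env.read_state(); print(s["ft_force"],s["tool_pos"],yaw()); plan(.5675,-.1865,.096,184.0,fing=-1)
E
```

```text
[-0.33199449  0.26691135 -2.58998837] [ 0.56975934 -0.18641789  0.13707529] -176.00877046035365
t 9.0 from [ 0.5698 -0.1864  0.1371] -176.01 n 2
[[0.0024, 0.0001, 0.0411, -0.0001, 0.0003, -0.0, -1], [0.0023, 0.0001, 0.0411, -0.0001, 0.0003, -0.0, -1]]
```

Emit:
step_arm --pt "0.0015 0 0.03 -0.0001 0.0003 0 -1" --pt "0.0015 0 0.03 -0.0001 0.0003 0 -1" --pt "0.0015 0 0.02 0 0 0 -1" --pt "0 0 0 0 0 0 -1" --pt "0 0 0 0 0 0 -1"

```text
clock: 9.42
tool_pos: [0.5659, -0.1862, 0.0953]
ee_rot: [0.109, -3.136, -0.002]
ft_force: [-0.1, -0.1, -2.1]
finger_gap: 0.0596
grasp_force: 25.0
```

Emit:
step_arm --pt "0 0 0.0016 0 0 0 -1" --pt "0 0 0.0016 0 0 0 -1" --pt "0 0 0.0016 0 0 0 -1" --pt "0 0 0.0016 0 0 0 -1" --pt "0 0 0.0016 0 0 0 -1"

```text
clock: 9.83
tool_pos: [0.566, -0.1862, 0.0912]
ee_rot: [0.109, -3.136, -0.002]
ft_force: [1.0, -1.0, -2.8]
finger_gap: 0.0594
grasp_force: 25.0
```

Emit:
step_arm --pt "0 0 0.0016 0 0 0 -1" --pt "0 0 0.0016 0 0 0 -1" --pt "0 0 0.0016 0 0 0 -1" --pt "0 0 0.0016 0 0 0 -1" --pt "0 0 0.0016 0 0 0 -1"

```text
clock: 10.25
tool_pos: [0.5658, -0.1861, 0.0868]
ee_rot: [0.109, -3.136, -0.002]
ft_force: [-0.8, -0.7, -2.9]
finger_gap: 0.06
grasp_force: 25.0
```

Emit:
step_arm --pt "0 0 0.0016 0 0 0 -1" --pt "0 0 0.0016 0 0 0 -1" --pt "0 0 0.0016 0 0 0 -1" --pt "0 0 0.0016 0 0 0 -1" --pt "0 0 0 0 0 0 -1"

```text
clock: 10.67
tool_pos: [0.5656, -0.1861, 0.0835]
ee_rot: [0.109, -3.135, -0.002]
ft_force: [0.3, 0.7, -3.2]
finger_gap: 0.0597
grasp_force: 25.0
```

Emit:
step_arm --pt "0 0 0.0016 0 0 0 -1" --pt "0 0 0.0016 0 0 0 -1" --pt "0 0 0.0016 0 0 0 -1" --pt "0 0 0.0016 0 0 0 -1" --pt "0 0 0 0 0 0 -1"

```text
clock: 11.08
tool_pos: [0.5658, -0.1862, 0.0804]
ee_rot: [0.109, -3.136, -0.002]
ft_force: [-0.7, 0.2, -2.0]
finger_gap: 0.0597
grasp_force: 25.0
```

Emit:
step_arm --pt "0 0 0.0016 0 0 0 -1" --pt "0 0 0.0016 0 0 0 -1" --pt "0 0 0.0016 0 0 0 -1" --pt "0 0 0.0016 0 0 0 -1" --pt "0 0 0 0 0 0 -1"

```text
clock: 11.5
tool_pos: [0.5659, -0.1862, 0.0799]
ee_rot: [0.109, -3.136, -0.001]
ft_force: [-7.3, 3.0, 17.0]
finger_gap: 0.0596
grasp_force: 25.0
```

Emit:
step_arm --pt "0 0 -0.002 0 0 0 -1" --pt "0 0 -0.0015 0 0 0 -1" --pt "0 0 0 0 0 0 -1"

```text
clock: 11.75
tool_pos: [0.5658, -0.1861, 0.0799]
ee_rot: [0.109, -3.136, -0.001]
ft_force: [-4.5, 2.0, 7.2]
finger_gap: 0.0595
grasp_force: 25.0
```

Emit:
step_arm --pt "0 0 -0.0014 0 0 0 -1" --pt "0 0 0 0 0 0 -1"

```text
clock: 11.92
tool_pos: [0.5659, -0.1862, 0.0799]
ee_rot: [0.109, -3.136, -0.002]
ft_force: [-2.1, 0.3, 3.3]
finger_gap: 0.0597
grasp_force: 25.0
```

Bearing about 6 N on the pile now; release.

Emit:
step_arm --pt "0 0 0 0 0 0 0.6" --pt "0 0 0 0 0 0 0.6" --pt "0 0 0 0 0 0 0.6" --pt "0 0 0 0 0 0 0.6" --pt "0 0 0 0 0 0 0.6"

```text
clock: 12.33
tool_pos: [0.5659, -0.1861, 0.0796]
ee_rot: [0.109, -3.136, -0.002]
ft_force: [-0.4, -0.2, 0.4]
finger_gap: 0.0732
grasp_force: 0.0
```

Emit:
step_arm --pt "0 0 -0.01 0 0 0 0.6" --pt "0 0 -0.03 0 0 0 0.6" --pt "0 0 -0.05 0 0 0 0.6" --pt "0 0 -0.05 0 0 0 0.6" --pt "0 0 0 0 0 0 0.6"

```text
clock: 12.75
tool_pos: [0.5696, -0.1871, 0.1552]
ee_rot: [-0.109, 3.135, -0.003]
ft_force: [1.0, -1.1, 0.2]
finger_gap: 0.0738
grasp_force: 0.0
```

```bash
python3 - <<'E'
from h import *
plan(.4598,-.1937,.155,184.0,fing=-.2)
E
```

```text
t 12.75 from [ 0.5696 -0.1871  0.1552] -176.0 n 3
[[0.0733, 0.0007, -0.0002, -0.0001, 0.0002, -0.0, -0.2], [0.0733, 0.0007, -0.0, -0.0001, 0.0002, -0.0, -0.2], [0.0733, 0.0007, 0.0001, -0.0001, 0.0002, -0.0, -0.2]]
```

Emit:
step_arm --pt "0.073 0.0007 0 -0.0001 0.0002 0 -0.2" --pt "0.073 0.0007 0 -0.0001 0.0002 0 -0.2" --pt "0.073 0.0007 0 -0.0001 0.0002 0 -0.2" --pt "0 0 0 0 0 0 -0.2" --pt "0 0 0 0 0 0 -0.2"

```text
clock: 13.17
tool_pos: [0.4546, -0.1934, 0.1504]
ee_rot: [0.106, -3.131, -0.004]
ft_force: [0.4, 0.9, 0.3]
finger_gap: 0.0448
grasp_force: 0.0
```

```bash
python3 - <<'E'
from h import *
s=env.read_state(); print(s["tool_pos"],yaw(),s["finger_gap"])
for c in ["scene","top"]:
    f=snap(c,c+"2")
    print(c,[(round(d["confidence"],2),px(d["location"]).round(1),at(c,px(d["location"]),.078).round(4)) for d in env.pinpoint(c,"tile")])
    for d in env.masks_of(c,"tile"): print(d["confidence"],d["mask"].sum(),rect(c,d["mask"],.09))
a=cv2.imread("pics/top2.png")[140:225,320:400]; b=cv2.imread("pics/scene2.png")[180:280,220:320]
cv2.imwrite("pics/c2.png",np.hstack([cv2.resize(a,(400,425),interpolation=2),cv2.resize(b,(400,425),interpolation=2)]))
plan(.4598,-.1937,.085,184.0,fing=-.2)
E
```

```text
[ 0.45455656 -0.19338723  0.15042507] -176.1306541493217 0.04483294764100407
scene [(0.93, array([268.8, 206.1]), array([ 0.5564, -0.1876,  0.078 ]))]
0.93 640 (array([ 555.7, -184.7], dtype=float32), (555.7581432090401, -185.14742972277122), np.float32(65.8), np.float32(125.8), np.float32(4.9))
top [(0.92, array([358.9, 189.2]), array([ 0.5576, -0.1875,  0.078 ]))]
0.65 595 (array([ 573.6, -182.3], dtype=float32), (582.1184712248727, -179.99366780758376), np.float32(57.6), np.float32(124.7), np.float32(1.1))
0.2 1498 (array([769.7, -27. ], dtype=float32), (769.5355170010309, -26.275752760828887), np.float32(131.6), np.float32(131.8), np.float32(1.26))
t 13.47 from [ 0.458  -0.1925  0.1504] -175.95 n 2
[[-0.0022, -0.0015, 0.0654, 0.0003, -0.0005, 0.0001, -0.2], [-0.0019, -0.0014, 0.0654, 0.0003, -0.0005, 0.0001, -0.2]]
```

View pics/c2.png

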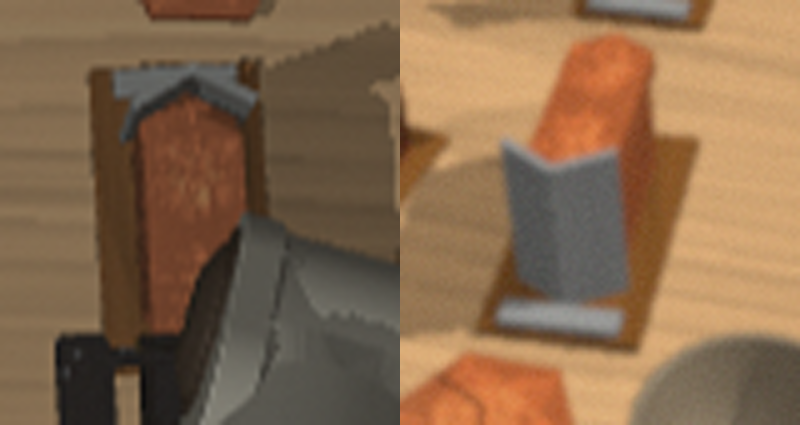

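Emit:
step_arm --pt "-0.002 -0.0015 0.05 0.0003 -0.0005 0 -0.2" --pt "-0.002 -0.0015 0.05 0.0003 -0.0005 0 -0.2" --pt "0 0 0.026 0 0 0 -0.2" --pt "0 0 0 0 0 0 -0.2" --pt "0 0 0 0 0 0 -0.2"

```text
clock: 13.88
tool_pos: [0.4585, -0.1935, 0.0867]
ee_rot: [0.11, -3.137, -0.001]
ft_force: [-0.3, 1.0, 0.1]
finger_gap: 0.0369
grasp_force: 0.0
```

```bash
python3 - <<'E'
from h import *
s=env.read_state();print(s["finger_gap"],s["ft_force"])
plan(.4898,-.1916,.085,184.0,fing=-.2,step=8)
E
```

```text
0.03694557204841162 [-0.28222617  1.04015112  0.1194267 ]
t 13.88 from [ 0.4585 -0.1935  0.0867] -175.97 n 4
[[-0.0157, -0.0001, 0.0008, 0.0, -0.0001, 0.0, -0.2], [-0.0157, -0.0001, 0.0008, 0.0, -0.0001, 0.0, -0.2], [-0.0157, -0.0001, 0.0008, 0.0, -0.0001, 0.0, -0.2], [-0.0157, -0.0001, 0.0008, 0.0, -0.0001, 0.0, -0.2]]
```

Emit:
step_arm --pt "-0.0155 0 0.0008 0 0 0 -0.2" --pt "-0.0155 0 0.0008 0 0 0 -0.2" --pt "-0.0155 0 0.0008 0 0 0 -0.2" --pt "-0.012 0 0.0008 0 0 0 -0.2" --pt "0 0 0 0 0 0 -0.2"

```text
clock: 14.3
tool_pos: [0.4903, -0.1918, 0.0864]
ee_rot: [-0.111, 3.138, -0.002]
ft_force: [0.4, 0.3, -0.7]
finger_gap: 0.0365
grasp_force: 0.0
```

Emit:
step_arm --pt "-0.003 0 0 0 0 0 -0.2" --pt "-0.003 0 0 0 0 0 -0.2" --pt "-0.003 0 0 0 0 0 -0.2" --pt "-0.003 0 0 0 0 0 -0.2" --pt "-0.003 0 0 0 0 0 -0.2"

```text
clock: 14.72
tool_pos: [0.4945, -0.1915, 0.0855]
ee_rot: [0.109, -3.137, 0.001]
ft_force: [-2.6, -0.4, 0.4]
finger_gap: 0.0364
grasp_force: 1.1
```

Emit:
step_arm --pt "-0.003 0 0 0 0 0 -0.2" --pt "-0.003 0 0 0 0 0 -0.2" --pt "-0.003 0 0 0 0 0 -0.2" --pt "-0.003 0 0 0 0 0 -0.2" --pt "-0.003 0 0 0 0 0 -0.2"

```text
clock: 15.13
tool_pos: [0.5028, -0.191, 0.0855]
ee_rot: [0.109, -3.138, 0.001]
ft_force: [-1.9, -0.9, -0.9]
finger_gap: 0.0368
grasp_force: 0.7
```

Emit:
step_arm --pt "-0.0024 0 0 0 0 0 -0.2" --pt "-0.0024 0 0 0 0 0 -0.2" --pt "-0.0024 0 0 0 0 0 -0.2" --pt "-0.0024 0 0 0 0 0 -0.2" --pt "-0.0024 0 0 0 0 0 -0.2"

```text
clock: 15.55
tool_pos: [0.5088, -0.1906, 0.0856]
ee_rot: [0.109, -3.138, 0.001]
ft_force: [-1.6, 0.3, -0.4]
finger_gap: 0.0369
grasp_force: 0.6
```

Emit:
step_arm --pt "-0.0016 0 0 0 0 0 -0.2" --pt "-0.0016 0 0 0 0 0 -0.2" --pt "-0.0016 0 0 0 0 0 -0.2" --pt "0 0 0 0 0 0 -0.2"

```text
clock: 15.88
tool_pos: [0.5099, -0.1904, 0.0854]
ee_rot: [0.109, -3.136, 0.001]
ft_force: [-4.4, 0.3, 2.1]
finger_gap: 0.0366
grasp_force: 2.2
```

Force is rising at the predicted place; press on a little to seat it.

Emit:
step_arm --pt "-0.0016 0 0 0 0 0 -0.2" --pt "-0.0016 0 0 0 0 0 -0.2" --pt "0 0 0 0 0 0 -0.2"

```text
clock: 16.13
tool_pos: [0.51, -0.1904, 0.0853]
ee_rot: [0.108, -3.133, 0.0]
ft_force: [-8.1, -0.2, 5.5]
finger_gap: 0.0368
grasp_force: 4.1
```

Emit:
step_arm --pt "-0.0016 0 0 0 0 0 -0.2" --pt "-0.0016 0 0 0 0 0 -0.2" --pt "0 0 0 0 0 0 -0.2"

```text
clock: 16.38
tool_pos: [0.5101, -0.1904, 0.0852]
ee_rot: [0.108, -3.131, -0.0]
ft_force: [-12.6, 0.3, 8.0]
finger_gap: 0.0367
grasp_force: 6.0
```

Emit:
step_arm --pt "0.01 0 0 0 0 0 -0.2" --pt "0.03 0 0 0 0 0 -0.2" --pt "0.05 0 0 0 0 0 -0.2" --pt "0 0 -0.07 0 0 0 -0.2" --pt "0 0 -0.08 0 0 0 -0.2"

```text
clock: 16.8
tool_pos: [0.4664, -0.1925, 0.159]
ee_rot: [0.108, -3.133, -0.003]
ft_force: [1.2, -0.2, 0.0]
finger_gap: 0.0368
grasp_force: 0.0
```

Emit:
step_arm --pt "0 0 -0.08 0 0 0 -0.2" --pt "0 0 -0.08 0 0 0 -0.2" --pt "0 0 0 0 0 0 -0.2"

```text
clock: 17.05
tool_pos: [0.4756, -0.1948, 0.2497]
ee_rot: [-0.11, 3.125, -0.012]
ft_force: [0.3, -0.8, 0.5]
finger_gap: 0.0365
grasp_force: 0.0
```

```bash
python3 - <<'E'
from h import *
plan(.71,-.177,.27,184.0,fing=-.2)
E
```

```text
t 17.05 from [ 0.4756 -0.1948  0.2497] -175.98 n 6
[[-0.0784, 0.0004, -0.0057, -0.0002, 0.0004, 0.0, -0.2], [-0.0784, 0.0004, -0.0059, -0.0002, 0.0004, 0.0, -0.2], [-0.0784, 0.0004, -0.006, -0.0002, 0.0004, 0.0, -0.2], [-0.0784, 0.0004, -0.0062, -0.0002, 0.0004, 0.0, -0.2], [-0.0784, 0.0004, -0.0064, -0.0002, 0.0004, 0.0, -0.2]]
[[-0.0784, 0.0005, -0.0066, -0.0002, 0.0004, 0.0, -0.2]]
```

Emit:
step_arm --pt "-0.078 0 -0.006 0 0 0 -0.2" --pt "-0.078 0 -0.006 0 0 0 -0.2" --pt "-0.078 0 -0.006 0 0 0 -0.2" --pt "-0.078 0 -0.006 0 0 0 -0.2" --pt "-0.078 0 -0.006 0 0 0 -0.2"

```text
clock: 17.47
tool_pos: [0.667, -0.1794, 0.2563]
ee_rot: [-0.109, 3.138, -0.002]
ft_force: [0.2, 0.9, 0.5]
finger_gap: 0.0366
grasp_force: 0.0
```

Emit:
step_arm --pt "-0.078 0 -0.006 0 0 0 -0.2" --pt "0 0 0 0 0 0 -0.2" --pt "0 0 0 0 0 0 -0.2" --pt "0 0 0 0 0 0 -0.2" --pt "0 0 0 0 0 0 -0.2"

```text
clock: 17.88
tool_pos: [0.7023, -0.1774, 0.2588]
ee_rot: [0.109, -3.139, 0.002]
ft_force: [-0.3, 0.0, 0.5]
finger_gap: 0.0368
grasp_force: 0.0
```

```bash
python3 - <<'E'
from h import *
s=env.read_state(); print(s["tool_pos"],s["clock"])
snap("wrist","w4")
for d in env.masks_of("wrist","tile"): print(d["confidence"],d["mask"].sum(),rect("wrist",d["mask"],.094))
print([(round(d["confidence"],2),px(d["location"]).round(1),at("wrist",px(d["location"]),.078).round(4)) for d in env.pinpoint("wrist","tile")])
f=cv2.imread("pics/w4.png")[0:260,200:460]; cv2.imwrite("pics/w4c.png",cv2.resize(f,(600,600),interpolation=2))
E
```

```text
[ 0.7022544  -0.17743082  0.25875483] 17.8833
0.62 7481 (array([ 587.1, -185.7], dtype=float32), (584.5528306278109, -185.97237640861204), np.float32(59.9), np.float32(136.1), np.float32(2.47))
[(0.67, array([321.1,  75.2]), array([ 0.5869, -0.1861,  0.078 ]))]
```

View pics/w4c.png

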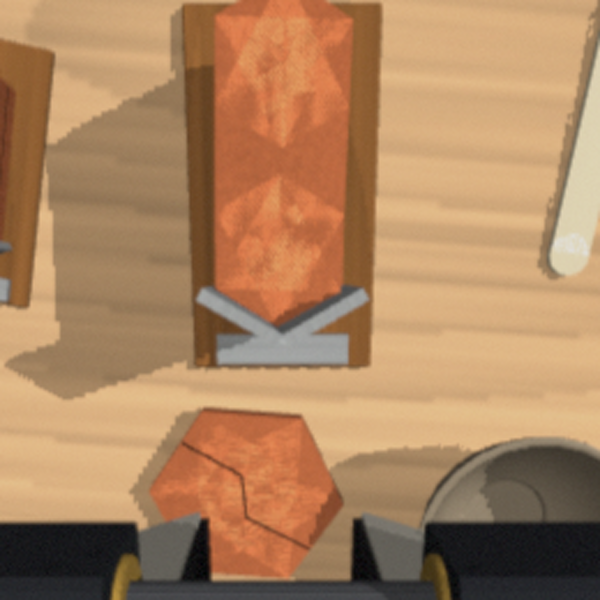

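```bash
python3 - <<'E'
from h import *
f=env.grab_frame("wrist"); s=env.read_state(); print(s["tool_pos"],yaw())
g=cv2.GaussianBlur(f,(0,0),1).astype(float); r=g[:,:,0]-g[:,:,1]
def edges(rows,z,val,c0,sgn):
    P=[]
    for y in rows:
        c=c0
        while val(y,c): c+=sgn
        P.append(at("wrist",(c-sgn*.5,y),z)[:2])
    P=np.array(P); vx,vy,x0,y0=cv2.fitLine((P*1000).astype(np.float32),cv2.DIST_HUBER,0,.01,.01).ravel()
    print(z,sgn,"ang",np.degrees(np.arctan(vy/vx)).round(2),"y at x=585:",(y0+(585-x0)*vy/vx).round(1))
print([int(v) for v in r[60,270:380:3]])
tile=lambda y,c:r[y,c]>62
for sg in(-1,1): edges(range(12,118,3),.094,tile,320,sg)
# board outer edge via brightness
L=g.sum(2); print([int(v) for v in L[60,270:380:3]])
E
```

```text
[ 0.70239415 -0.17756527  0.25951879] -176.05607481209864
[32, 32, 32, 32, 35, 37, 35, 38, 72, 81, 82, 81, 81, 81, 80, 83, 90, 88, 87, 82, 82, 81, 83, 82, 84, 83, 83, 55, 48, 48, 47, 44, 41, 42, 41, 42, 42]
0.094 -1 ang 3.26 y at x=585: -215.5
0.094 1 ang 2.7 y at x=585: -155.6
[398, 398, 398, 380, 236, 227, 207, 214, 320, 348, 352, 348, 343, 343, 342, 360, 399, 429, 399, 350, 354, 347, 356, 352, 357, 355, 355, 288, 286, 286, 283, 379, 503, 507, 508, 509, 510]
```

```bash
python3 - <<'E'
from h import *
f=cv2.imread("pics/w4.png")[:,:,::-1]; g=cv2.GaussianBlur(f,(0,0),1).astype(float); L=g.sum(2)
def fit(P,z,n):
    P=np.array([at("wrist",p,z)[:2] for p in P]); vx,vy,x0,y0=cv2.fitLine((P*1000).astype(np.float32),cv2.DIST_HUBER,0,.01,.01).ravel()
    print(n,"ang",np.degrees(np.arctan2(vy,vx)).round(2),"y@585",(y0+(585-x0)*vy/vx).round(1))
gx=np.abs(cv2.Sobel(L,cv2.CV_64F,1,0))
rows=range(8,150,3)
# expected edge columns from crop: left 183@0 ->195@350 ; right 381 ->370 (crop scale 600/260)
k=260/600
for n,a,b in[("boardL",183,195),("boardR",381,370),]:
    P=[]
    for y in rows:
        c=200+k*(a+(b-a)*(y/k)/350); lo=int(c)-4; w=gx[y,lo:lo+9]; P.append((lo+(w*np.arange(9)).sum()/w.sum(),y))
    fit(P,.008,n)
gy=np.abs(cv2.Sobel(L,cv2.CV_64F,0,1)); P=[]
for c in range(288,358,3):
    y=k*366; lo=int(y)-4; w=gy[lo:lo+9,c]; P.append((c,lo+(w*np.arange(9)).sum()/w.sum()))
fit(P,.008,"boardEnd(+90)")
fit([(200+k*202,k*290),(200+k*364,k*290)],.12,"stop tips (+90)")
E
```

```text
boardL ang 4.29 y@585 -240.4
boardR ang 4.0 y@585 -130.7
boardEnd(+90) ang -85.76 y@585 1221.7
stop tips (+90) ang -86.02 y@585 610.0
```

```bash
python3 - <<'E'
from h import *
plan(.4598,-.1947,.26,184.2,fing=.15)
E
```

```text
t 18.08 from [ 0.7024 -0.1776  0.2595] -176.06 n 7
[[0.0695, -0.0001, -0.0001, -0.0, -0.0, -0.0001, 0.15], [0.0695, -0.0001, -0.0001, -0.0, -0.0, -0.0001, 0.15], [0.0695, -0.0, -0.0001, -0.0, -0.0, -0.0001, 0.15], [0.0695, 0.0, -0.0001, -0.0, -0.0, -0.0001, 0.15], [0.0695, 0.0001, -0.0001, -0.0, -0.0, -0.0001, 0.15]]
[[0.0695, 0.0001, -0.0001, -0.0, -0.0, -0.0001, 0.15], [0.0695, 0.0001, -0.0001, -0.0, -0.0, -0.0001, 0.15]]
```

Emit:
step_arm --pt "0.07 0 0 0 0 -0.0001 0.15" --pt "0.07 0 0 0 0 -0.0001 0.15" --pt "0.07 0 0 0 0 -0.0001 0.15" --pt "0.07 0 0 0 0 -0.0001 0.15" --pt "0.07 0 0 0 0 -0.0001 0.15"

```text
clock: 18.5
tool_pos: [0.5263, -0.1896, 0.2591]
ee_rot: [0.113, -3.139, 0.002]
ft_force: [0.3, -0.9, 0.5]
finger_gap: 0.0528
grasp_force: 0.0
```

Emit:
step_arm --pt "0.069 0 0 0 0 -0.0001 0.15" --pt "0.069 0 0 0 0 -0.0001 0.15" --pt "0 0 0.08 0 0 0 0.15" --pt "0 0 0.08 0 0 0 0.15" --pt "0 0 0.08 0 0 0 0.15"

```text
clock: 18.92
tool_pos: [0.4597, -0.1957, 0.1399]
ee_rot: [-0.113, 3.135, -0.006]
ft_force: [1.2, 0.4, -1.0]
finger_gap: 0.0527
grasp_force: 0.0
```

Emit:
step_arm --pt "0 0 0 0 0 0 0.15" --pt "0 0 0 0 0 0 0.15" --pt "0 0 0 0 0 0 0.15"

```text
clock: 19.17
tool_pos: [0.4607, -0.1949, 0.1407]
ee_rot: [-0.116, 3.138, -0.003]
ft_force: [0.3, 0.2, 0.8]
finger_gap: 0.0528
grasp_force: 0.0
```

```bash
python3 - <<'E'
from h import *
plan(.4598,-.1947,.085,184.2,fing=.15)
E
```

```text
t 19.17 from [ 0.4607 -0.1949  0.1407] -175.75 n 2
[[0.0009, 0.0003, 0.0557, -0.0001, 0.0001, 0.0001, 0.15], [0.0009, 0.0003, 0.0557, -0.0001, 0.0001, 0.0001, 0.15]]
```

Emit:
step_arm --pt "0 0 0.05 0 0 0 0.15" --pt "0 0 0.05 0 0 0 0.15" --pt "0 0 0.011 0 0 0 0.15" --pt "0 0 0 0 0 0 0.15" --pt "0 0 0 0 0 0 0.15"

```text
clock: 19.58
tool_pos: [0.4609, -0.1949, 0.0851]
ee_rot: [-0.117, 3.138, -0.003]
ft_force: [-0.3, -0.2, 0.4]
finger_gap: 0.0527
grasp_force: 0.0
```

Emit:
step_arm --pt "-0.03 0 0 0 0 0 0.15" --pt "-0.03 0 0 0 0 0 0.15" --pt "-0.024 0 0 0 0 0 0.15" --pt "-0.008 0 0 0 0 0 0.15" --pt "0 0 0 0 0 0 0.15"

```text
clock: 20.0
tool_pos: [0.5076, -0.1912, 0.085]
ee_rot: [-0.118, 3.137, -0.003]
ft_force: [0.0, -0.1, 0.4]
finger_gap: 0.053
grasp_force: 0.0
```

Emit:
step_arm --pt "0 0 0 0 0 0 0.15"

```text
clock: 20.08
tool_pos: [0.5055, -0.1913, 0.0842]
ee_rot: [0.117, -3.139, 0.002]
ft_force: [-0.7, -0.4, 0.6]
finger_gap: 0.0526
grasp_force: 0.0
```

```bash
python3 - <<'E'
from h import *
s=env.read_state(); x,y,z=s["tool_pos"]; print(x,y,z,yaw(),"line y",-.1856+.0725*(x-.5845),s["ft_force"])
E
```

```text
0.5054666055719409 -0.19131537530269685 0.08415921796194994 -175.7487918298319 line y -0.19132992109603428 [-0.7459788  -0.43946475  0.57263361]
```

On the line exactly; push.

Emit:
step_arm --pt "-0.004 0 0 0 0 0 0.15" --pt "-0.004 0 0 0 0 0 0.15" --pt "-0.004 0 0 0 0 0 0.15" --pt "-0.004 0 0 0 0 0 0.15" --pt "0 0 0 0 0 0 0.15"

```text
clock: 20.5
tool_pos: [0.5137, -0.1904, 0.0832]
ee_rot: [0.117, -3.139, 0.001]
ft_force: [0.4, 1.1, 1.0]
finger_gap: 0.0529
grasp_force: 0.0
```

Emit:
step_arm --pt "-0.003 0 0 0 0 0 0.15" --pt "-0.003 0 0 0 0 0 0.15" --pt "0 0 0 0 0 0 0.15"

```text
clock: 20.75
tool_pos: [0.5146, -0.1906, 0.0828]
ee_rot: [0.115, -3.135, 0.001]
ft_force: [-4.1, -1.3, 2.8]
finger_gap: 0.0527
grasp_force: 3.1
```

Emit:
step_arm --pt "-0.002 0 -0.0006 0 0 0 0.15" --pt "-0.002 0 -0.0006 0 0 0 0.15" --pt "-0.002 0 -0.0006 0 0 0 0.15" --pt "-0.002 0 0 0 0 0 0.15" --pt "0 0 0 0 0 0 0.15"

```text
clock: 21.17
tool_pos: [0.5148, -0.1905, 0.0827]
ee_rot: [0.114, -3.128, -0.0]
ft_force: [-12.1, -0.7, 6.4]
finger_gap: 0.0531
grasp_force: 6.3
```

Emit:
step_arm --pt "0.02 0 0 0 0 0 0.15" --pt "0.04 0 0 0 0 0 0.15" --pt "0.05 0 0 0 0 0 0.15" --pt "0 0 -0.07 0 0 0 0.15" --pt "0 0 -0.08 0 0 0 0.15"

```text
clock: 21.58
tool_pos: [0.4615, -0.193, 0.1571]
ee_rot: [0.115, -3.132, -0.004]
ft_force: [1.8, -0.6, 0.9]
finger_gap: 0.053
grasp_force: 0.0
```

Emit:
step_arm --pt "0 0 -0.08 0 0 0 0.15" --pt "0 0 -0.08 0 0 0 0.15" --pt "-0.06 0 -0.02 0 0 0 0.15" --pt "-0.08 0 -0.005 0 0 0 0.15" --pt "-0.08 0 -0.005 0 0 0 0.15"

```text
clock: 22.0
tool_pos: [0.5775, -0.1866, 0.2568]
ee_rot: [-0.114, 3.135, -0.005]
ft_force: [0.9, -0.4, -0.5]
finger_gap: 0.0525
grasp_force: 0.0
```

Emit:
step_arm --pt "-0.08 0 0 0 0 0 0.15" --pt "-0.08 0 0 0 0 0 0.15" --pt "-0.08 0 0 0 0 0 0.15" --pt "-0.02 0 0 0 0 0 0.15" --pt "0 0 0 0 0 0 0.15"

```text
clock: 22.42
tool_pos: [0.7078, -0.1737, 0.2519]
ee_rot: [0.121, -3.139, -0.003]
ft_force: [-0.5, 0.6, -0.9]
finger_gap: 0.0534
grasp_force: 0.0
```

Emit:
step_arm --pt "0 0 0 0 0 0 0.15" --pt "0 0 0 0 0 0 0.15" --pt "0 0 0 0 0 0 0.15"

```text
clock: 22.67
tool_pos: [0.7039, -0.177, 0.2544]
ee_rot: [0.115, -3.138, 0.002]
ft_force: [0.2, 0.4, 0.5]
finger_gap: 0.0523
grasp_force: 0.0
```

```bash
cat > m.py <<'E'
from h import *
s=env.read_state(); print(s["tool_pos"],yaw(),s["clock"])
f=snap("wrist","w5"); g=cv2.GaussianBlur(f,(0,0),1).astype(float); L=g.sum(2); r=g[:,:,0]-g[:,:,1]
def fit(P,z,n):
    P=np.array([at("wrist",p,z)[:2] for p in P]); vx,vy,x0,y0=cv2.fitLine((P*1000).astype(np.float32),cv2.DIST_HUBER,0,.01,.01).ravel()
    print(n,"ang",np.degrees(np.arctan2(vy,vx)).round(2),"y@585",(y0+(585-x0)*vy/vx).round(1))
gL=np.abs(cv2.Sobel(L,cv2.CV_64F,1,0)); gr=np.abs(cv2.Sobel(r,cv2.CV_64F,1,0))
u=np.array([np.cos(np.radians(4.15)),np.sin(np.radians(4.15))]); v=np.array([-u[1],u[0]]); O=np.array([.5845,-.1856])
for n,gg,z,h,a,b in[("boardL",gL,.008,-.055,-.09,.10),("boardR",gL,.008,.055,-.09,.1),("tileL",gr,.094,-.03,-.05,.04),("tileR",gr,.094,.03,-.05,.04)]:
    P=[]
    for t in np.linspace(a,b,60):
        c,y=proj("wrist",[*(O+t*u+h*v),z]); y=int(round(y)); 
        if y<3 or y>390: continue
        lo=int(round(c))-4; w=gg[y,lo:lo+9]**2; P.append((lo+(w*np.arange(9)).sum()/w.sum(),y))
    fit(P,z,n)
f=cv2.imread("pics/w5.png")[0:260,200:460]; cv2.imwrite("pics/w5c.png",cv2.resize(f,(600,600),interpolation=2))
E
python3 m.py
```

```text
[ 0.70385882 -0.17697925  0.25437844] -175.8122557437166 22.6667
boardL ang 4.15 y@585 -240.3
boardR ang 4.08 y@585 -130.5
tileL ang 2.45 y@585 -215.9
tileR ang 2.54 y@585 -155.8
```

View pics/w5c.png

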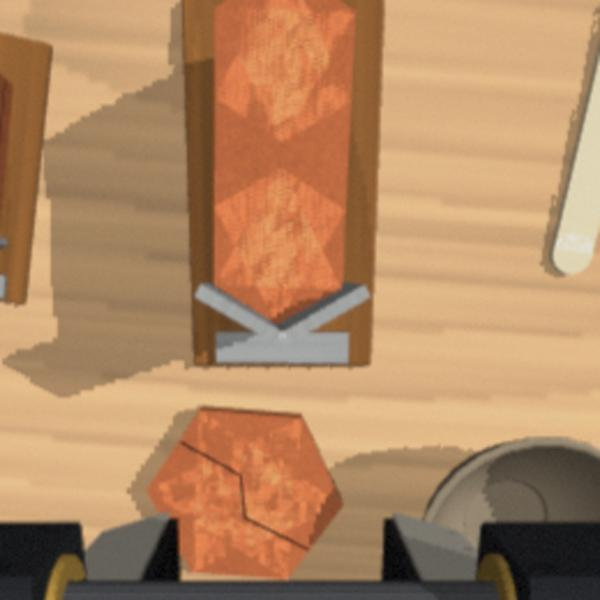

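```bash
python3 - <<'E'
from h import *
plan(.5745,-.1870,.2544,184.15,fing=.75)
E
```

```text
t 22.72 from [ 0.704  -0.177   0.2546] -175.82 n 4
[[0.0649, -0.0003, 0.0002, -0.0001, -0.0, 0.0, 0.75], [0.0649, -0.0003, 0.0001, -0.0001, -0.0, 0.0, 0.75], [0.0649, -0.0003, 0.0001, -0.0001, -0.0, 0.0, 0.75], [0.0649, -0.0003, 0.0001, -0.0001, -0.0, 0.0, 0.75]]
```

Emit:
step_arm --pt "0.065 -0.0003 0 -0.0001 0 0 0.75" --pt "0.065 -0.0003 0 -0.0001 0 0 0.75" --pt "0.065 -0.0003 0 -0.0001 0 0 0.75" --pt "0.065 -0.0003 0 -0.0001 0 0 0.75" --pt "0 0 0 0 0 0 0.75"

```text
clock: 23.13
tool_pos: [0.5676, -0.1886, 0.2538]
ee_rot: [0.109, -3.132, -0.0]
ft_force: [0.2, 0.5, -0.9]
finger_gap: 0.0787
grasp_force: 0.0
```

Emit:
step_arm --pt "0 0 0.07 0 0 0 0.75" --pt "0 0 0.08 0 0 0 0.75" --pt "0 0 0.07 0 0 0 0.75" --pt "0 0 0.04 0 0 0 0.75" --pt "0 0 0 0 0 0 0.75"

```text
clock: 23.55
tool_pos: [0.5708, -0.1857, 0.1196]
ee_rot: [0.115, -3.13, -0.007]
ft_force: [-1.0, 0.3, -0.3]
finger_gap: 0.0802
grasp_force: 0.0
```

Emit:
step_arm --pt "0 0 0 0 0 0 0.75" --pt "0 0 0 0 0 0 0.75"

```text
clock: 23.72
tool_pos: [0.5764, -0.1867, 0.1261]
ee_rot: [-0.116, 3.138, 0.001]
ft_force: [0.4, 0.2, 0.8]
finger_gap: 0.0801
grasp_force: 0.0
```

```bash
python3 - <<'E'
from h import *
print(env.read_state()["finger_gap"]);plan(.5745,-.1870,.083,184.15,fing=.75)
E
```

```text
0.0800709413771845
t 23.72 from [ 0.5764 -0.1867  0.1261] -175.78 n 2
[[0.002, -0.0002, 0.0431, 0.0001, 0.0001, 0.0001, 0.75], [0.0019, -0.0002, 0.0431, 0.0001, 0.0001, 0.0001, 0.75]]
```

Emit:
step_arm --pt "0.0015 0 0.035 0 0 0 0.75" --pt "0.0015 0 0.035 0 0 0 0.75" --pt "0 0 0.015 0 0 0 0.75" --pt "0 0 0 0 0 0 0.75" --pt "0 0 0 0 0 0 0.75"

```text
clock: 24.13
tool_pos: [0.5744, -0.1864, 0.0828]
ee_rot: [-0.116, 3.139, 0.002]
ft_force: [0.1, -1.1, 0.0]
finger_gap: 0.0807
grasp_force: 0.0
```

Emit:
step_arm --pt "0 0 0 0 0 0 0.25" --pt "0 0 0 0 0 0 0.25" --pt "0 0 0 0 0 0 0.25" --pt "0 0 0 0 0 0 0.25" --pt "0 0 0 0 0 0 0.25" --grip_force 6

```text
clock: 24.55
tool_pos: [0.5741, -0.1863, 0.0822]
ee_rot: [0.116, -3.139, -0.002]
ft_force: [-0.4, 0.7, 3.3]
finger_gap: 0.06
grasp_force: 6.0
```

Emit:
step_arm --pt "-0.0016 0 0 0 0 0 0.2" --pt "-0.0016 0 0 0 0 0 0.2" --pt "-0.0016 0 0 0 0 0 0.2" --pt "0 0 0 0 0 0 0.2" --grip_force 15

```text
clock: 24.88
tool_pos: [0.5742, -0.1863, 0.0822]
ee_rot: [0.115, -3.134, -0.003]
ft_force: [-7.3, 0.7, 11.5]
finger_gap: 0.06
grasp_force: 14.9
```

```bash
python3 - <<'E'
from h import *
s=env.read_state();print(s["moment"],s["ft_force"],s["tool_pos"],yaw())
E
```

```text
[ 0.06590222  1.56239786 -0.08560915] [-7.26095129  0.69659229 11.51568105] [ 0.57416815 -0.18630261  0.08219066] -175.78698254726257
```

Emit:
step_arm --pt "-0.001 0 -0.002 0 0 0 0.2" --pt "0 0 -0.001 0 0 0 0.2" --pt "0 0 0 0 0 0 0.2"

```text
clock: 25.13
tool_pos: [0.5743, -0.1863, 0.0823]
ee_rot: [0.115, -3.134, -0.003]
ft_force: [-6.7, -0.6, 2.4]
finger_gap: 0.0597
grasp_force: 14.9
```

Emit:
step_arm --pt "0 0 0 0 0 0 0.75" --pt "0 0 0 0 0 0 0.75" --pt "0 0 0 0 0 0 0.75" --pt "0 0 0 0 0 0 0.75" --pt "0 0 0 0 0 0 0.75"

```text
clock: 25.55
tool_pos: [0.577, -0.1858, 0.0831]
ee_rot: [0.117, -3.139, -0.003]
ft_force: [0.2, -0.2, -1.0]
finger_gap: 0.0798
grasp_force: 0.0
```

Emit:
step_arm --pt "0 0 -0.03 0 0 0 0.75" --pt "0 0 -0.07 0 0 0 0.75" --pt "0 0 -0.08 0 0 0 0.75" --pt "0 0 -0.08 0 0 0 0.75" --pt "0 0 -0.08 0 0 0 0.75"

```text
clock: 25.97
tool_pos: [0.5766, -0.1859, 0.2547]
ee_rot: [0.117, -3.138, -0.003]
ft_force: [0.9, 0.3, 0.1]
finger_gap: 0.0802
grasp_force: 0.0
```

Emit:
step_arm --pt "-0.07 0 0 0 0 0 0.75" --pt "-0.08 0 0 0 0 0 0.75" --pt "-0.08 0 0 0 0 0 0.75" --pt "-0.03 0 0 0 0 0 0.75" --pt "0 0 0 0 0 0 0.75"

```text
clock: 26.38
tool_pos: [0.7095, -0.1743, 0.2515]
ee_rot: [-0.121, 3.139, 0.006]
ft_force: [-0.4, 0.2, 0.2]
finger_gap: 0.0803
grasp_force: 0.0
```

Emit:
step_arm --pt "0 0 0 0 0 0 0.75" --pt "0 0 0 0 0 0 0.75" --pt "0 0 0 0 0 0 0.75"

```text
clock: 26.63
tool_pos: [0.7051, -0.1775, 0.253]
ee_rot: [0.115, -3.137, -0.002]
ft_force: [-0.2, -0.2, -0.2]
finger_gap: 0.0804
grasp_force: 0.0
```

```bash
python3 m.py; python3 - <<'E'
import cv2,numpy as np
a=cv2.imread("pics/w4.png")[20:170,270:370];b=cv2.imread("pics/w5.png")[20:170,270:370]
cv2.imwrite("pics/cmp.png",np.hstack([cv2.resize(v,(400,600),interpolation=2) for v in (a,b)]))
E
```

```text
[ 0.70513654 -0.17747656  0.25297562] -175.8092088170753 26.6333
boardL ang 4.18 y@585 -240.3
boardR ang 4.06 y@585 -130.5
tileL ang 2.46 y@585 -215.9
tileR ang 2.65 y@585 -155.8
```

View pics/cmp.png

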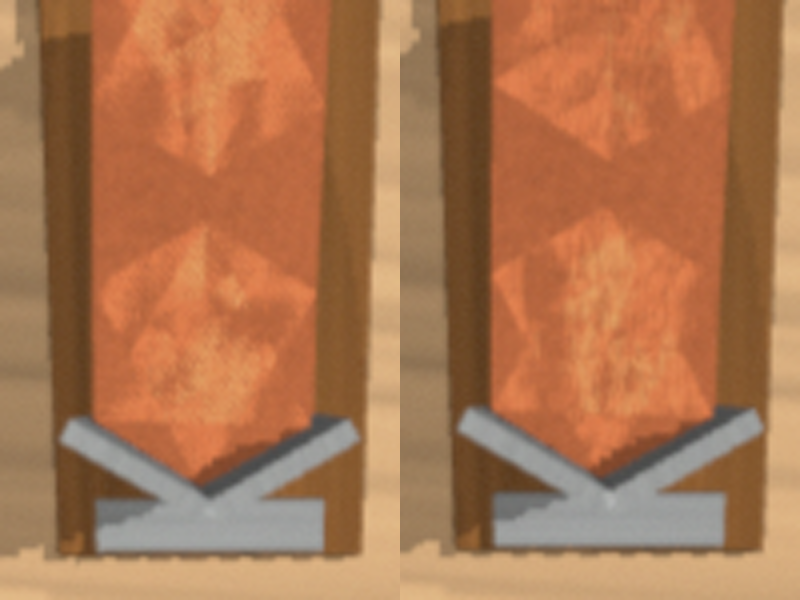

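```bash
python3 - <<'E'
from h import *
E=np.array(env.camera_info("wrist")["extrinsics"]); u=np.array([np.cos(np.radians(4.15)),np.sin(np.radians(4.15))]); v=np.array([-u[1],u[0]]); O=np.array([.5845,-.1856])
d=E[:2,3]-O; print("cam rack",d@u,d@v,E[2,3],E[:3,2].round(3),E[:3,0].round(3))
P=lambda x,y,z: (proj("wrist",[*(O+x*u+y*v),z])-[270,20])*4
print("home tile pts panel px"); 
for p in [(.0746,0,.12),(.0746,0,.094),(.0572,.03,.094),(.0572,-.03,.094),(-.05,.03,.094),(-.05,-.03,.094),(-.05,.03,.078),(-.05,-.03,.078),(.105,.055,.008),(.105,-.055,.008),(-.05,.055,.008),(-.05,-.055,.008)]: print(p,P(*p).round(1))
E
```

```text
cam rack 0.050945066495318186 -0.0004872918756496599 0.41061030747931154 [-0.26  -0.019  0.965] [-0.074  0.997  0.   ]
home tile pts panel px
(0.0746, 0, 0.12) [206.8 489.5]
(0.0746, 0, 0.094) [206.7 481.7]
(0.0572, 0.03, 0.094) [317.8 416.5]
(0.0572, -0.03, 0.094) [ 95.7 416.2]
(-0.05, 0.03, 0.094) [329.5 -33.1]
(-0.05, -0.03, 0.094) [ 85.3 -33.5]
(-0.05, 0.03, 0.078) [323.  -10.8]
(-0.05, -0.03, 0.078) [ 91.6 -11.1]
(0.105, 0.055, 0.008) [361.5 550.6]
(0.105, -0.055, 0.008) [ 50.9 550.3]
(-0.05, 0.055, 0.008) [379.5  64.5]
(-0.05, -0.055, 0.008) [34.3 64. ]
```

Emit:
step_arm --pt "0 0.07 0 0 0 0 0.75" --pt "0 0.08 0 0 0 0 0.75" --pt "0 0.08 0 0 0 0 0.75" --pt "0 0.08 0 0 0 0 0.75" --pt "0 0.08 0 0 0 0 0.75"

```text
clock: 27.1
tool_pos: [0.691, 0.0186, 0.2541]
ee_rot: [0.114, -3.139, -0.002]
ft_force: [0.2, 0.6, 0.8]
finger_gap: 0.0803
grasp_force: 0.0
```

Emit:
step_arm --pt "0 0.08 0 0 0 0 0.75" --pt "0 0.08 0 0 0 0 0.75" --pt "0 0.05 0 0 0 0 0.75" --pt "0 0 0 0 0 0 0.75"

```text
clock: 27.43
tool_pos: [0.6816, 0.1324, 0.2545]
ee_rot: [0.133, -3.138, -0.012]
ft_force: [-0.7, 0.9, 0.2]
finger_gap: 0.0801
grasp_force: 0.0
```

```bash
cat > m2.py <<'E'
from h import *
u=np.array([np.cos(np.radians(4.15)),np.sin(np.radians(4.15))]); v=np.array([-u[1],u[0]]); O=np.array([.5845,-.1856])
def run(cam):
    f=sum(snap(cam,cam+"3").astype(float) for _ in range(4))/4; g=cv2.GaussianBlur(f,(0,0),.7); L=g.sum(2); r=g[:,:,0]-g[:,:,1]
    E=np.array(env.camera_info(cam)["extrinsics"])
    for n,ch,z,h,a,b in[("board-",L,.008,-.055,-.09,.03),("board+",L,.008,.055,-.09,.03),("tile-",r,.094,-.03,-.05,.035),("tile+",r,.094,.03,-.05,.035)]:
        P=[]; s=np.linspace(-.009,.009,61)
        for t in np.linspace(a,b,40):
            q=np.array([proj(cam,[*(O+t*u+(h+d)*v),z]) for d in s]).astype(np.float32)
            w=cv2.remap(ch.astype(np.float32),q[None,:,0],q[None,:,1],cv2.INTER_LINEAR)[0]
            gr=np.abs(np.gradient(cv2.GaussianBlur(w[None],(0,0),4)[0]))**3
            P.append(((t)*1000,1000*(h+(gr*s).sum()/gr.sum())))
        P=np.array(P,np.float32); vx,vy,x0,y0=cv2.fitLine(P,cv2.DIST_HUBER,0,.01,.01).ravel()
        res=P[:,1]-(y0+(P[:,0]-x0)*vy/vx)
        print(cam,n,"skew",np.degrees(np.arctan(vy/vx)).round(2),"y@0",(y0-x0*vy/vx).round(2),"rms",res.std().round(2))
for c in["top","scene"]: run(c)
a=cv2.imread("pics/top3.png")[140:225,320:400]; b=cv2.imread("pics/scene3.png")[180:280,220:320]
cv2.imwrite("pics/c3.png",np.hstack([cv2.resize(a,(400,425),interpolation=2),cv2.resize(b,(400,425),interpolation=2)]))
E
python3 m2.py
```

```text
top board- skew 1.69 y@0 -54.76 rms 1.53Traceback (most recent call last):
  File "m2.py", line 16, in <module>
    for c in["top","scene"]: run(c)
                             ~~~^^^
  File "m2.py", line 9, in run
    q=np.array([proj(cam,[*(O+t*u+(h+d)*v),z]) for d in s]).astype(np.float32)
                ~~~~^^^^^^^^^^^^^^^^^^^^^^^^^^
  File "h.py", line 11, in proj
    i=env.camera_info(cam); K=np.array(i["mtx"]); E=np.array(i["extrinsics"])
ValueError: time passes only in moves, steps and waits
```

```bash
python3 - <<'E'
s=open("h.py").read()
s=s.replace('def proj(cam,p):\n    i=env.camera_info(cam)','import functools\nci=functools.lru_cache(None)(lambda c:env.camera_info(c))\ndef proj(cam,p):\n    i=ci(cam)')
open("h.py","w").write(s)
E
python3 m2.py
```

```text
top board- skew 1.67 y@0 -54.78 rms 1.54
top board+ skew -0.27 y@0 55.89 rms 0.43
top tile- skew -1.41 y@0 -30.18 rms 0.17
top tile+ skew -0.32 y@0 31.17 rms 0.22
scene board- skew -1.72 y@0 -56.4 rms 3.79
scene board+ skew -0.07 y@0 55.85 rms 0.21
scene tile- skew -1.99 y@0 -30.23 rms 0.93
scene tile+ skew -2.37 y@0 30.2 rms 0.84
```

```bash
python3 - <<'E'
from h import *
plan(.5725,-.1868,.2544,184.15,fing=.75)
E
```

```text
t 28.03 from [0.6842 0.1219 0.2533] -175.8 n 9
[[0.0298, -0.0666, -0.0003, 0.0, -0.0, 0.0, 0.75], [0.0298, -0.0666, -0.0003, 0.0, -0.0, 0.0, 0.75], [0.0298, -0.0666, -0.0003, 0.0, -0.0, 0.0, 0.75], [0.0298, -0.0666, -0.0003, 0.0, -0.0, 0.0, 0.75], [0.0298, -0.0666, -0.0003, 0.0, -0.0, 0.0, 0.75]]
[[0.0298, -0.0666, -0.0003, 0.0, -0.0, 0.0, 0.75], [0.0297, -0.0666, -0.0003, 0.0, -0.0, 0.0, 0.75], [0.0297, -0.0666, -0.0003, 0.0, -0.0, 0.0, 0.75], [0.0297, -0.0666, -0.0003, 0.0, -0.0, 0.0, 0.75]]
```

Emit:
step_arm --pt "0.03 -0.067 0 0 0 0 0.75" --pt "0.03 -0.067 0 0 0 0 0.75" --pt "0.03 -0.067 0 0 0 0 0.75" --pt "0.03 -0.067 0 0 0 0 0.75" --pt "0.03 -0.067 0 0 0 0 0.75"

```text
clock: 28.45
tool_pos: [0.621, -0.0516, 0.2532]
ee_rot: [0.117, -3.138, -0.003]
ft_force: [-0.1, -0.5, 0.5]
finger_gap: 0.0803
grasp_force: 0.0
```

Emit:
step_arm --pt "0.03 -0.067 0 0 0 0 0.75" --pt "0.03 -0.067 0 0 0 0 0.75" --pt "0.03 -0.067 0 0 0 0 0.75" --pt "0.03 -0.065 0 0 0 0 0.75" --pt "0 0 0 0 0 0 0.75"

```text
clock: 28.87
tool_pos: [0.568, -0.1978, 0.2528]
ee_rot: [0.097, -3.136, 0.006]
ft_force: [-0.6, -1.9, 0.6]
finger_gap: 0.0802
grasp_force: 0.0
```

Emit:
step_arm --pt "0 0 0 0 0 0 0.75" --pt "0 0 0.07 0 0 0 0.75" --pt "0 0 0.08 0 0 0 0.75" --pt "0 0 0.07 0 0 0 0.75" --pt "0 0 0.04 0 0 0 0.75"

```text
clock: 29.28
tool_pos: [0.57, -0.184, 0.1191]
ee_rot: [0.12, -3.134, -0.007]
ft_force: [-1.0, -0.8, 0.0]
finger_gap: 0.0802
grasp_force: 0.0
```

Emit:
step_arm --pt "0 0 0 0 0 0 0.75" --pt "0 0 0 0 0 0 0.75" --pt "0 0 0 0 0 0 0.75"

```text
clock: 29.53
tool_pos: [0.5733, -0.186, 0.1246]
ee_rot: [-0.119, 3.138, 0.003]
ft_force: [-0.8, 0.9, 0.9]
finger_gap: 0.0806
grasp_force: 0.0
```

```bash
python3 - <<'E'
from h import *
plan(.5745,-.1868,.0825,184.15,fing=.75)
E
```

```text
t 29.53 from [ 0.5733 -0.186   0.1246] -175.67 n 2
[[-0.001, -0.0009, 0.0421, 0.0001, 0.0001, 0.0002, 0.75], [-0.0011, -0.0009, 0.0421, 0.0001, 0.0001, 0.0002, 0.75]]
```

Emit:
step_arm --pt "-0.001 -0.0009 0.035 0 0 0.0002 0.75" --pt "-0.001 -0.0009 0.035 0 0 0.0002 0.75" --pt "0 0 0.0135 0 0 0 0.75" --pt "0 0 0 0 0 0 0.75" --pt "0 0 0 0 0 0 0.75"

```text
clock: 29.95
tool_pos: [0.5735, -0.1877, 0.0826]
ee_rot: [-0.113, 3.139, 0.002]
ft_force: [0.1, -0.7, 0.7]
finger_gap: 0.0804
grasp_force: 0.0
```

```bash
cat > m3.py <<'E'
from h import *
s=env.read_state(); p=s["tool_pos"]; print(p,yaw(),s["clock"],s["ft_force"],s["finger_gap"])
f=sum(snap("wrist","w6").astype(float) for _ in range(2))/2; g=cv2.GaussianBlur(f,(0,0),.8); r=g[:,:,0]-g[:,:,1]; L=g.sum(2)
a=np.radians(4.15); u=np.array([np.cos(a),np.sin(a)]); v=np.array([-u[1],u[0]]); O=np.array([.5845,-.1856])
for n,ch,z,h,lo,hi in[("tile-",r,.094,-.03,-.056,-.03),("tile+",r,.094,.03,-.056,-.03),("board-",L,.008,-.055,-.09,-.02),("board+",L,.008,.055,-.09,-.02)]:
    P=[]; q0=np.linspace(-.006,.006,61)
    for t in np.linspace(lo,hi,30):
        q=np.array([proj("wrist",[*(O+t*u+(h+d)*v),z]) for d in q0]).astype(np.float32)
        w=cv2.remap(ch.astype(np.float32),q[None,:,0],q[None,:,1],1)[0]; gr=np.abs(np.gradient(cv2.GaussianBlur(w[None],(0,0),4)[0]))**3
        P.append((t*1000,1000*(h+(gr*q0).sum()/gr.sum())))
    P=np.array(P,np.float32); vx,vy,x0,y0=cv2.fitLine(P,cv2.DIST_HUBER,0,.01,.01).ravel()
    print(n,"skew",np.degrees(np.arctan(vy/vx)).round(2),"y@-45",(y0+(-45-x0)*vy/vx).round(2),"rms",(P[:,1]-(y0+(P[:,0]-x0)*vy/vx)).std().round(2))
E
python3 m3.py
```

```text
[ 0.57354213 -0.18766977  0.08255998] -175.88580746329802 29.95 [ 0.11330494 -0.72187472  0.71870585] 0.08041737250967688
tile- skew -1.68 y@-45 -28.75 rms 0.06
tile+ skew -1.64 y@-45 31.14 rms 0.05
board- skew 3.7 y@-45 -54.82 rms 0.76
board+ skew -0.05 y@-45 54.79 rms 0.06
```

Emit:
step_arm --pt "0 0 0 0 0 0 0.2" --pt "0 0 0 0 0 0 0.2" --pt "0 0 0 0 0 0 0.2" --pt "0 0 0 0 0 0 0.2" --pt "0 0 0 0 0 0 0.2" --grip_force 15

```text
clock: 30.47
tool_pos: [0.5727, -0.1874, 0.0816]
ee_rot: [0.112, -3.138, -0.003]
ft_force: [-1.3, 0.9, 4.2]
finger_gap: 0.0598
grasp_force: 15.0
```

```bash
python3 m3.py; python3 -c "
from h import *
print(env.read_state()['moment'])"
```

```text
[ 0.5726691  -0.18735978  0.08160762] -175.89630442848517 30.4667 [-1.34900396  0.94738054  4.20990146] 0.059797269881576576
tile- skew -0.79 y@-45 -30.03 rms 0.03
tile+ skew -1.0 y@-45 29.91 rms 0.06
board- skew 3.95 y@-45 -54.51 rms 0.83
board+ skew 0.01 y@-45 54.95 rms 0.06
[ 0.38635096  0.42927506 -0.04003983]
```

Emit:
step_arm --pt "0.004 0 0 0 0 0 0.2" --pt "0.004 0 0 0 0 0 0.2" --pt "0 0.0012 0 0 0 -0.0025 0.2" --pt "0 0 0 0 0 0 0.2" --pt "0 0 0 0 0 0 0.2"

```text
clock: 30.98
tool_pos: [0.5691, -0.1879, 0.0816]
ee_rot: [0.137, -3.138, -0.002]
ft_force: [2.3, -1.5, 3.3]
finger_gap: 0.0601
grasp_force: 14.9
```

```bash
python3 m3.py
```

```text
[ 0.56910914 -0.18785811  0.08159779] -174.99355168467986 30.9833 [ 2.34722314 -1.54617735  3.2865705 ] 0.060120535512890164
tile- skew 0.27 y@-45 -30.76 rms 0.07
tile+ skew 0.01 y@-45 29.14 rms 0.09
board- skew 4.39 y@-45 -54.65 rms 0.77
board+ skew -0.01 y@-45 54.95 rms 0.06
```

Emit:
step_arm --pt "0 0.0016 0 0 0 0.0002 0.2" --pt "-0.003 0 0 0 0 0 0.2" --pt "-0.002 0 0 0 0 0 0.2" --pt "0 0 0 0 0 0 0.2" --pt "0 0 0 0 0 0 0.2"

```text
clock: 31.5
tool_pos: [0.569, -0.1876, 0.0815]
ee_rot: [0.133, -3.134, -0.001]
ft_force: [-4.7, -2.9, 11.3]
finger_gap: 0.0601
grasp_force: 15.0
```

```bash
python3 m3.py
```

```text
[ 0.56897653 -0.18763563  0.08151264] -175.14662075959168 31.5 [-4.67512478 -2.9272524  11.28273117] 0.060065933487265584
tile- skew 0.24 y@-45 -30.49 rms 0.05
tile+ skew -0.26 y@-45 29.38 rms 0.09
board- skew 4.24 y@-45 -54.42 rms 0.95
board+ skew 0.03 y@-45 54.95 rms 0.06
```

Emit:
step_arm --pt "0 0 -0.003 0 0 0 0.2" --pt "-0.002 0 0 0 0 0 0.2" --pt "-0.002 0 0 0 0 0 0.2" --pt "0 0 0 0 0 0 0.2"

```text
clock: 31.93
tool_pos: [0.5722, -0.1855, 0.0818]
ee_rot: [0.136, -3.135, -0.005]
ft_force: [0.3, -0.2, -2.5]
finger_gap: 0.0599
grasp_force: 15.0
```

```bash
python3 m3.py
```

```text
[ 0.57221513 -0.18545751  0.08175295] -175.04637853893377 31.9333 [ 0.29469177 -0.182186   -2.51373362] 0.05986241077427831
tile- skew 0.06 y@-45 -28.71 rms 0.04
tile+ skew 0.14 y@-45 31.29 rms 0.04
board- skew 4.18 y@-45 -54.65 rms 0.77
board+ skew -0.06 y@-45 54.9 rms 0.06
```

Emit:
step_arm --pt "0 -0.0026 0 0 0 0 0.2" --pt "-0.002 0 0 0 0 0 0.2" --pt "-0.002 0 0.001 0 0 0 0.2" --pt "0 0 0 0 0 0 0.2"

```text
clock: 32.37
tool_pos: [0.5734, -0.1872, 0.0816]
ee_rot: [0.135, -3.134, -0.004]
ft_force: [-5.4, 1.0, -0.8]
finger_gap: 0.0601
grasp_force: 15.0
```

```bash
python3 m3.py
```

```text
[ 0.57344457 -0.18720113  0.08161937] -175.07736362417438 32.3667 [-5.36971491  1.00891982 -0.81045073] 0.060078387680056286
tile- skew -0.06 y@-45 -30.42 rms 0.04
tile+ skew -0.18 y@-45 29.49 rms 0.07
board- skew 4.04 y@-45 -54.6 rms 0.78
board+ skew -0.05 y@-45 54.92 rms 0.06
```

Emit:
step_arm --pt "-0.002 0.0004 0.0006 0 0 0 0.2" --pt "-0.002 0.0004 0.0006 0 0 0 0.2" --pt "-0.001 0 0 0 0 0 0.2" --pt "0 0 0 0 0 0 0.2" --grip_force 12

```text
clock: 32.8
tool_pos: [0.5736, -0.1872, 0.0815]
ee_rot: [0.133, -3.13, -0.003]
ft_force: [-13.1, 1.3, 8.2]
finger_gap: 0.0602
grasp_force: 12.0
```

```bash
python3 m3.py
```

```text
[ 0.57362671 -0.18717504  0.08149254] -175.13568980701615 32.8 [-13.14203227   1.28147819   8.16111612] 0.0601947314590065
tile- skew -0.03 y@-45 -30.41 rms 0.04
tile+ skew -0.07 y@-45 29.48 rms 0.07
board- skew 4.01 y@-45 -54.61 rms 0.77
board+ skew -0.05 y@-45 54.93 rms 0.06
```

Emit:
step_arm --pt "0.004 0 -0.001 0 0 0 0.2" --pt "0.002 0 0 0 0 0 0.2" --pt "0 0 0 0 0 0 0.2"

```text
clock: 33.15
tool_pos: [0.5737, -0.187, 0.0817]
ee_rot: [0.134, -3.136, -0.003]
ft_force: [-3.4, -1.4, -3.1]
finger_gap: 0.0598
grasp_force: 12.0
```

Emit:
step_arm --pt "0 0 0 0 0 0 0.75" --pt "0 0 0 0 0 0 0.75" --pt "0 0 0 0 0 0 0.75" --pt "0 0 0 0 0 0 0.75" --pt "0 0 0 0 0 0 0.75"

```text
clock: 33.57
tool_pos: [0.5755, -0.1869, 0.0826]
ee_rot: [-0.136, 3.138, 0.002]
ft_force: [-0.4, -1.0, -0.1]
finger_gap: 0.0802
grasp_force: 0.0
```

```bash
python3 m3.py
```

```text
[ 0.5754574  -0.18687331  0.08255914] -175.0549282679401 33.5667 [-0.36242888 -0.95545951 -0.08930322] 0.08018746077119719
tile- skew -0.08 y@-45 -30.21 rms 0.04
tile+ skew 0.06 y@-45 29.53 rms 0.07
board- skew 4.5 y@-45 -54.55 rms 0.82
board+ skew -0.05 y@-45 54.92 rms 0.06
```

Emit:
step_arm --pt "0 0 -0.03 0 0 0 0.75" --pt "0 0 -0.07 0 0 0 0.75" --pt "0 0 -0.08 0 0 0 0.75" --pt "0 0 -0.08 0 0 0 0.75" --pt "0 0 -0.08 0 0 0 0.75"

```text
clock: 34.08
tool_pos: [0.5745, -0.187, 0.2538]
ee_rot: [0.136, -3.137, -0.003]
ft_force: [1.1, -0.7, -0.5]
finger_gap: 0.0806
grasp_force: 0.0
```

Emit:
step_arm --pt "-0.07 0 0 0 0 0 0.75" --pt "-0.08 0 0 0 0 0 0.75" --pt "-0.08 0 0 0 0 0 0.75" --pt "-0.03 0 0 0 0 0 0.75" --pt "0 0 0 0 0 0 0.75"

```text
clock: 34.5
tool_pos: [0.7073, -0.1736, 0.2507]
ee_rot: [0.14, -3.138, -0.006]
ft_force: [-0.6, 0.9, -0.2]
finger_gap: 0.0803
grasp_force: 0.0
```

Emit:
step_arm --pt "0 0 0 0 0 0 0.75" --pt "0 0 0 0 0 0 0.75" --pt "0 0 0 0 0 0 0.75"

```text
clock: 34.75
tool_pos: [0.703, -0.1769, 0.2521]
ee_rot: [0.133, -3.137, -0.002]
ft_force: [-0.0, 0.4, 0.7]
finger_gap: 0.0806
grasp_force: 0.0
```

```bash
sed -i 's/"w5"/"w7"/;s/w5.png/w7.png/;s/w5c/w7c/' m.py; python3 m.py; python3 - <<'E'
from h import *
for n,z in(("wrist",.078),("top",.078),("scene",.078)):
    snap(n); print(n,[(round(d["confidence"],2),at(n,px(d["location"]),z).round(4)) for d in env.pinpoint(n,"tile")][:2],[(round(d["confidence"],2),at(n,px(d["location"]),.12).round(4)) for d in env.pinpoint(n,"stop_corner")][:2])
E
```

```text
[ 0.7030158  -0.17693808  0.25211389] -175.13240619911406 34.75
boardL ang 4.19 y@585 -240.3
boardR ang 4.05 y@585 -130.5
tileL ang 4.07 y@585 -216.3
tileR ang 4.18 y@585 -156.2
wrist [(0.89, array([ 0.5858, -0.1826,  0.078 ]))] [(0.77, array([ 0.6555, -0.1782,  0.12  ]))]
top [] [(0.65, array([ 0.6211, -0.3592,  0.12  ])), (0.6, array([ 0.6681, -0.174 ,  0.12  ]))]
scene [(0.89, array([ 0.5794, -0.1947,  0.078 ]))] [(0.76, array([ 0.6533, -0.1851,  0.12  ])), (0.64, array([ 0.6705, -0.3524,  0.12  ]))]
```

```bash
python3 -c "
from bench import env
print(env.sign_off())"
```

```text
the job is handed in; nothing more can be done
None
```

The tile was let go about 15 mm short of the stop with roughly 6 N on the pile, then slid home and squared to within about 0.1° of the rack, and the job is handed in; squaring it took regripping it on the pile and lifting it a hair off once.

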